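Change over the sample reader and set its clamp screw

TASK

Change over the sample reader: take the spent cells with blue knobs out of the open drawer and stand them on the white foam pad, and have every sample cell with a yellow knob standing upright in a drawer pocket of its own, and push the drawer fully home. Next turn the clamp screw on top of the reader clockwise until it bottoms, and then back it off a quarter of a turn. Leave the other things on the bench where they are.

Things in the scene. Friction and masses are not known exactly. Their poses are not given: they have to be found in the camera images.
- reader_front (a point): Sample reader: white box 180 deep (x) x 260 wide (y) x 90 mm high, fixed to the bench. This point is the middle of its front lower edge; x points into the reader (away from its open front), y to its left side, z up. The open drawer carries what stands in it in through the front, up to 66 mm tall
- tray (a point): The grey drawer of the reader. This point is the centre of the pocket row, on the pocket floor, 10 mm above the bench; axes parallel to the reader's. The row has 4 pockets side by side along y, each 52 mm (x) x 50 mm (y), parted by 5 mm walls, with a 5 mm wall in front and behind, all standing 16 mm above the pocket floor. The blue front panel stands 48 to 56 mm in front of this point (-x) and reaches 66 mm above the bench
- drawer_front (a point): middle of the outer face of the blue front panel of the drawer (236 mm wide, from 4 to 66 mm above the bench), which has no handle: push it. With the drawer home this face is flush with the reader's front
- drawer_body (a joint): drawer opening in m: 0 = fully home, 0.15 = fully out. Slides with about 1.5 N of friction and stays where it is left
- screw_body (a joint): turn of the clamp screw in rad: 0 = bottomed (hard stop, turned fully clockwise seen from above); grows as it is backed off anticlockwise, up to 4.7. Stiff (0.08 N m), stays where it is left
- screw_grip (a point): clamp screw on the reader's top, vertical axis, with a black wing grip 44 mm long, 12 mm thick, reaching from 102 to 132 mm above the bench (the reader's top is at 90 mm); this point is on the axis, 121 mm above the bench. Its x axis runs along the wing's length; a white dot marks the -x end of the wing. When bottomed the wing points straight front to back with the dot towards the reader's front, at a red mark. The screw does not rise or sink as it turns
- pad_top (a point): white foam pad 90 mm (x) x 125 mm (y) x 12 mm, firmly stuck to the bench; this point is the centre of its top face
- lab_timer: small white timer, 58x70x18 mm, bystander; origin at the centre of its underside
- beaker_100: glass beaker, 59 mm wide, 70 mm high, bystander; origin at the centre of its underside
- media_bottle: clear bottle with blue cap, 56 mm wide, 105 mm high, bystander; origin at the centre of its underside
- petri_dish: petri dish, 90 mm wide, 15 mm high, bystander; origin at the centre of its underside
- scissors: blue-handled scissors, 87x199x9 mm, bystander; origin at the centre of the underside
- forceps: steel forceps, 19x127x8 mm, bystander; origin at the centre of the underside
- pocket_0 (a point): centre of the floor of pocket 0 of the drawer (pocket 0 is at the -y end)
- pocket_1 (a point): centre of the floor of pocket 1 of the drawer (pocket 0 is at the -y end)
- pocket_2 (a point): centre of the floor of pocket 2 of the drawer (pocket 0 is at the -y end)
- pocket_3 (a point): centre of the floor of pocket 3 of the drawer (pocket 0 is at the -y end)
- sample_0_mid (a point): sample cell with a yellow pull knob: round steel foot 40 mm diameter x 16 mm high, on it an upright knob 20 mm diameter reaching up to 44 mm (grip the knob from above), about 80 g; starts upright on the bench. Point on its axis, 22 mm above its underside; z is its axis. May be absent
- sample_1_mid (a point): sample cell with a yellow pull knob: round steel foot 40 mm diameter x 16 mm high, on it an upright knob 20 mm diameter reaching up to 44 mm (grip the knob from above), about 80 g; starts upright on the bench. Point on its axis, 22 mm above its underside; z is its axis. May be absent
- sample_2_mid (a point): sample cell with a yellow pull knob: round steel foot 40 mm diameter x 16 mm high, on it an upright knob 20 mm diameter reaching up to 44 mm (grip the knob from above), about 80 g; starts upright on the bench. Point on its axis, 22 mm above its underside; z is its axis. May be absent
- sample_3_mid (a point): sample cell with a yellow pull knob: round steel foot 40 mm diameter x 16 mm high, on it an upright knob 20 mm diameter reaching up to 44 mm (grip the knob from above), about 80 g; starts upright on the bench. Point on its axis, 22 mm above its underside; z is its axis. May be absent
- spent_0_mid (a point): spent cell with a blue pull knob, otherwise the same: steel foot 40 mm diameter x 16 mm, knob 20 mm diameter up to 44 mm, about 80 g; starts upright in a drawer pocket. Point on its axis, 22 mm above its underside; z is its axis. May be absent
- spent_1_mid (a point): spent cell with a blue pull knob, otherwise the same: steel foot 40 mm diameter x 16 mm, knob 20 mm diameter up to 44 mm, about 80 g; starts upright in a drawer pocket. Point on its axis, 22 mm above its underside; z is its axis. May be absent
- spent_2_mid (a point): spent cell with a blue pull knob, otherwise the same: steel foot 40 mm diameter x 16 mm, knob 20 mm diameter up to 44 mm, about 80 g; starts upright in a drawer pocket. Point on its axis, 22 mm above its underside; z is its axis. May be absent

How it is judged:
By the outcome, as a careful person would: the job done as asked, in the order asked, and still so for the second after the job is handed in, with the robot touching nothing.
Of sample_0, sample_1, sample_2, sample_3 only 2 to 4 are there at a start; the rules pass over those that are not, and their reading is None.
Of spent_0, spent_1, spent_2 only 1 to 2 are there at a start; the rules pass over those that are not, and their reading is None.
At some moment in a run one of sample_0, sample_1, sample_2, sample_3 may be knocked a few centimetres aside while the robot is not near it.
It also fails if it takes over 210 s, if anything falls off the work surface, if the arm or the gripper's body presses on something with over 40 N, if the wrist force passes 120 N, or if a joint passes its speed limit or range.

ROBOT

A 6-joint arm with a two-finger parallel gripper is mounted at the origin on a cart in front of the work surface, level with it; the furniture and walls round the work are solid. World frame = base frame: x ahead of the robot, y to its left, z up, the work surface at z = 0. Lengths are in m, angles in rad, forces in N, time in s.
With the tool pointing down it reaches from about 0.35 to 0.85 m from the base axis. Payload 8.1 kg.
Tool frame: the origin (TCP) lies midway between the tips of the shut fingers; the grasp point (between the pads) lies 19 mm behind it; z points along the fingers, y is the direction in which the jaws open and shut (so a half turn about z gives the same grasp; the last joint's range is limited). The gripper opens to 85 mm and grips with 20 to 120 N. Pads are 22 mm wide; open, the fingers measure 114 mm over their backs; the gripper's body (76 mm by 85 mm) begins 54 mm behind the grasp point. The pads swing forward as they close: fully open they stand 13 mm farther back than shut.
Start: joints at [1.107, 0.13, 1.488, -0, 1.523, -0.085], TCP at [0.222, 0.557, 0.231] pointing down, gripper open.
Joint ranges: [-2.96, 2.96], [-0.89, 2.26], [0.02, 2.5], [-1.34, 4.48], [0, 2.73], [-2.66, 2.66]. Speed limits (rad/s): [2.39, 2.39, 2.79, 3.14, 3.14, 3.14].

INTERFACE

Orientations are given as a unit quaternion [x, y, z, w].
In Python, from station import ctrl gives the robot as it stands.
- The arm moves only by the tool arm_command, never from a script. Its argument "increments" is a list of rows, each a list of 7 numbers: the shift along the tool's x, y, z in units of 40 mm (1.0 is 40 mm), then the turn, a rotation vector about the tool's x, y, z in units of 10 degrees (1.0 is 10 degrees), then the opening in per cent of the stroke, from 0 (shut) to 100 (fully open). In form: [[x, y, z, ax, ay, az, gripper], ...]. A call has 1 to 20 rows; each row is the pose to reach, as a shift and turn from the pose commanded when the call began, along the tool's axes at that moment; what a row does not reach only later rows make up. A row lasts 1/8 s, in which the tool goes at most 62.5 mm and 10.7 degrees, less where a joint would pass 70% of its speed; a pose out of reach is approached as far as the arm can. A call with a gripper value outside its range is refused whole. The fingers move at their own pace and stop on an object; "force" is the grip in N (left out, the last holds). Time passes only in rows, so rows that repeat a pose let the fingers close. It gives the time, the measured TCP pose, the force and the opening at its end, in the units of the state.
- ctrl.get_state(): the state, without advancing time (a new reading comes with each control period).
- ctrl.grab_frame(name): name is "scene" or "top"; returns the picture (400x640x3 uint8, red, green, blue); there is no depth.
- ctrl.camera_model(name): a dict with "fx", "fy", "cx", "cy" (pixels), "k1" (the pictures are not rectified: a ray, as slopes to the right and down, at radius r is drawn at 1 + k1 r^2 times it, then the intrinsics apply), "rvec" (rotation vector, rad) and "tvec" (3), from world to camera coordinates, as OpenCV has them. Camera axes: x right, y down, z forward; pixel columns grow to the right and rows downward; lengths in m; the calibration is good to about 2 mm. A picture is of the moment at which its call begins. camera_model takes no time and is no camera call.
- ctrl.close_job(): hands the job in, once; it reports no verdict.
The state is a dict: "t": time; "joint_positions": joint angles; "joint_vel": joint speeds; "effort": joint torques, N m; "ee_pos": TCP position; "eef_rot": TCP orientation; "wrist_force": force on the tool from outside, world axes, zero at the start; "wrist_torque": the same for the moment, N m; "grip_width": finger opening in m.
Only numpy, scipy, OpenCV 4.12 (cv2) and the standard library are available. Lean on these libraries where they do the work, as an engineer would, in place of code of your own. Each camera call takes 0.05 s, during which the arm holds its last target.

## Working session

There is one attempt and no reset: what is moved stays moved. The work goes in short steps, Python scripts to look and compute and a tool call to move; the robot and the scene stay as the last step left them, time stands still between calls to the robot, and variables do not carry over. Pictures are saved under pics/ and viewed, and the job is handed in when it is done.

Besides the shell and the picture viewer there is one more tool, called after "Request:" in YAML: its name, and indented under it one key for each argument. arm_command: Moves the arm, as the interface text tells. Its arguments: {"type":"object","properties":{"increments":{"type":"array","items":{"type":"array","items":{"type":"number"}}},"force":{"type":"number"}},"required":["increments"]}

```bash
ls; mkdir -p pics; python3 - <<'E'
from station import ctrl
import cv2
s=ctrl.get_state();print(s)
for n in("scene","top"):
    cv2.imwrite(f"pics/{n}0.png",ctrl.grab_frame(n)[:,:,::-1]);print(ctrl.camera_model(n))
E
```

```text
pics
{'t': 0.0, 'joint_positions': array([ 1.10664892e+00,  1.31159765e-01,  1.48927402e+00, -3.28346373e-07,
        1.52301751e+00, -8.53934486e-02]), 'joint_vel': array([-0.00040141, -0.00059856, -0.00048738, -0.00122356,  0.00018972,
       -0.00081172]), 'effort': array([-1.14124927e-03, -5.69375145e+01, -5.00567830e+01, -1.54210798e-04,
        1.42360645e-02,  3.71605449e-05]), 'ee_pos': array([0.22158499, 0.55698891, 0.23024817]), 'eef_rot': array([ 1.88246958e-01,  9.82121285e-01, -8.94504234e-04, -2.51991073e-04]), 'wrist_force': array([ 0.24344213, -0.00339036, -0.14070115]), 'wrist_torque': array([0.00125631, 0.00089929, 0.01854907]), 'grip_width': 0.08520130340331399}
{'fx': 504.69575200972395, 'fy': 504.69575200972395, 'cx': 312.7099672408084, 'cy': 194.71997049670063, 'k1': -0.05092076029944204, 'rvec': array([ 1.01197552, -2.40326264,  1.11070691]), 'tvec': array([0.38850767, 0.29521318, 1.51866849])}
{'fx': 460.50328890079186, 'fy': 460.50328890079186, 'cx': 322.7447386521973, 'cy': 197.1679822455063, 'k1': -0.006204904898426169, 'rvec': array([ 2.16498214, -2.20563279,  0.11748482]), 'tvec': array([0.01989919, 0.53879992, 1.63455377])}
```

View pics/scene0.png

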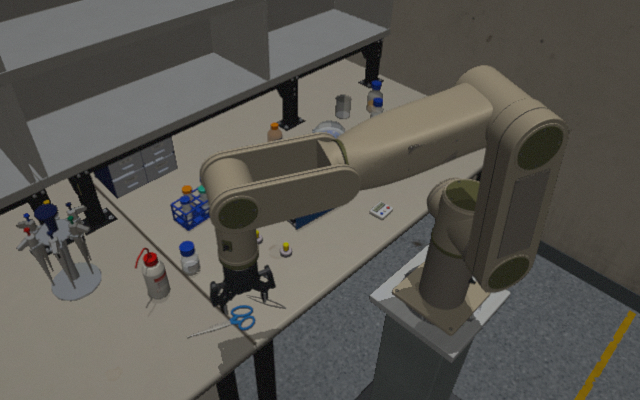

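View pics/top0.png

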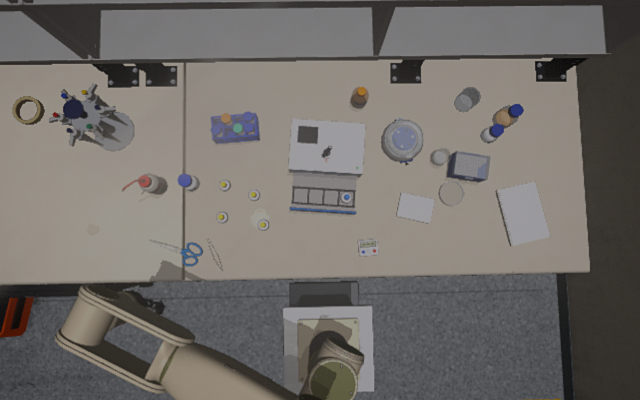

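```bash
python3 - <<'E'
import cv2
a=cv2.imread("pics/top0.png")
cv2.imwrite("pics/z1.png",cv2.resize(a[100:280,200:440],None,fx=3.3,fy=3.3,interpolation=cv2.INTER_CUBIC))
E
```

```text
(no output)
```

View pics/z1.png

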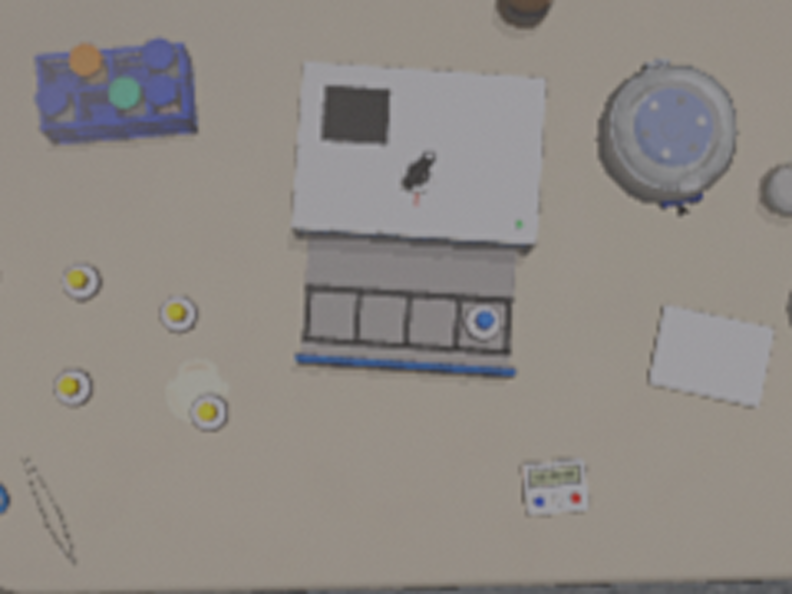

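```bash
cat > h.py <<'E'
import numpy as np, cv2
from scipy.spatial.transform import Rotation as R
from station import ctrl
def cam(n):
    m=ctrl.camera_model(n); Rm=cv2.Rodrigues(np.array(m["rvec"]))[0]; return m,Rm,np.array(m["tvec"])
def ray(n,uv):
    m,Rm,t=cam(n); d=np.array([(uv[0]-m["cx"])/m["fx"],(uv[1]-m["cy"])/m["fy"]]); s=d.copy()
    for _ in range(20): s=d/(1+m["k1"]*(s@s))
    return -Rm.T@t, Rm.T@np.array([s[0],s[1],1.])
def topl(n,uv,z):
    o,d=ray(n,uv); return o+d*(z-o[2])/d[2]
def proj(n,p):
    m,Rm,t=cam(n); c=Rm@np.array(p)+t; s=c[:2]/c[2]; s=s*(1+m["k1"]*(s@s)); return s*m["fx"]+[m["cx"],m["cy"]]
def snap(name,cam="top"):
    im=ctrl.grab_frame(cam); cv2.imwrite(f"pics/{name}.png",im[:,:,::-1]); return im
def blobs(mask,mn=8):
    k,l,s,c=cv2.connectedComponentsWithStats(mask.astype(np.uint8)); return [(tuple(np.round(c[i],2)),int(s[i,4])) for i in range(1,k) if s[i,4]>=mn]
def knobs(im,col,box=(120,200,290,450),z=0.044):
    h=cv2.cvtColor(im,cv2.COLOR_RGB2HSV).astype(int); H,S,V=h[...,0],h[...,1],h[...,2]
    m=((H>20)&(H<35)&(S>130)&(V>90)) if col=="y" else ((H>100)&(H<120)&(S>110)&(V>70))
    mm=np.zeros_like(m); y0,x0,y1,x1=box; mm[y0:y1,x0:x1]=m[y0:y1,x0:x1]
    return [(b,a,np.round(topl("top",b,z),4)) for b,a in blobs(mm)]
def inc(p,yaw=None):
    """increments to TCP p (world) with tool pointing down, tool y at world angle yaw (deg, mod 180)"""
    s=ctrl.get_state(); q=R.from_quat(s["eef_rot"]); d=q.inv().apply(np.array(p)-s["ee_pos"])/.04
    Mm=q.as_matrix(); cy=np.degrees(np.arctan2(Mm[1,1],Mm[0,1]))
    if yaw is None: yaw=cy
    yaw=cy+((yaw-cy+90)%180-90); a=np.radians(yaw)
    T=R.from_matrix(np.array([[-np.sin(a)*-1*-1*-1*-1 if 0 else np.sin(a)*1,np.cos(a),0],[-np.cos(a),np.sin(a),0],[0,0,-1]]).astype(float))
    rv=np.degrees((q.inv()*T).as_rotvec())/10
    print("t",round(s["t"],2),"yaw",round(cy,1),"pos",np.round(s["ee_pos"],4),"q6",round(s["joint_positions"][5],2),"| inc",np.round(d,3),np.round(rv,3))
E
python3 - <<'E'
from h import *
im=cv2.imread("pics/top0.png")[:,:,::-1].copy()
for r in knobs(im,"y"):print("y",r)
for r in knobs(im,"b"):print("b",r)
# pad, reader masks
h=cv2.cvtColor(im,cv2.COLOR_RGB2HSV);m=(h[...,1]<25)&(h[...,2]>150)
print(blobs(m[:, :],100))
for name,u,z in [("pad",None,.012)]:
  cs,_=cv2.findContours(m.astype(np.uint8),cv2.RETR_EXTERNAL,cv2.CHAIN_APPROX_NONE)
  for c in cs:
    if cv2.contourArea(c)>300:
      rc=cv2.minAreaRect(c);print(rc, [np.round(topl("top",p,.012 if cv2.contourArea(c)<1500 else .09)[:2],4).tolist() for p in cv2.boxPoints(rc)])
inc([.3,.4,.2],0)
E
```

```text
y ((np.float64(223.0), np.float64(184.24)), 17, array([0.5897, 0.3637, 0.044 ]))
y ((np.float64(252.94), np.float64(194.11)), 18, array([0.5526, 0.2578, 0.044 ]))
y ((np.float64(220.78), np.float64(216.5)), 18, array([0.4752, 0.3716, 0.044 ]))
y ((np.float64(262.4), np.float64(224.4)), 15, array([0.4446, 0.2252, 0.044 ]))
b ((np.float64(346.5), np.float64(196.5)), 16, array([ 0.5382, -0.0743,  0.044 ]))
b ((np.float64(321.74), np.float64(210.21)), 107, array([0.4909, 0.0147, 0.044 ]))
b ((np.float64(200.56), np.float64(251.0)), 9, array([0.3555, 0.4422, 0.044 ]))
[((np.float64(329.08), np.float64(146.55)), 3183), ((np.float64(523.77), np.float64(213.17)), 2190), ((np.float64(138.02), np.float64(235.75)), 5418), ((np.float64(415.86), np.float64(207.11)), 801), ((np.float64(258.17), np.float64(216.77)), 190), ((np.float64(369.0), np.float64(250.54)), 106), ((np.float64(346.66), np.float64(333.37)), 1779)]
((328.64056396484375, 349.043212890625), (83.95404052734375, 87.7669677734375), 88.66777801513672) [[0.1592, 0.1502], [0.1594, -0.1471], [-0.1168, -0.1459], [-0.1159, 0.1471]]
((416.0
[... 438 characters left out ...]
[0.3502, -0.639]]
((327.0232849121094, 145.14283752441406), (75.1664047241211, 50.479713439941406), 3.7313973903656006) [[0.6374, 0.1303], [0.8155, 0.1165], [0.7942, -0.1465], [0.6159, -0.1301]]Traceback (most recent call last):
  File "<stdin>", line 13, in <module>
  File "h.py", line 29, in inc
    T=R.from_matrix(np.array([[-np.sin(a)*-1*-1*-1*-1 if 0 else np.sin(a)*1,np.cos(a),0],[-np.cos(a),np.sin(a),0],[0,0,-1]]).astype(float))
  File "scipy/spatial/transform/_rotation.pyx", line 1143, in scipy.spatial.transform._rotation.Rotation.from_matrix
ValueError: Non-positive determinant (left-handed or null coordinate frame) in rotation matrix 0: [[ 0.  1.  0.]
 [-1.  0.  0.]
 [ 0.  0. -1.]].
```

```bash
python3 - <<'E'
s=open('h.py').read().split("\n")
s=[("    T=R.from_matrix(np.array([[-np.sin(a),np.cos(a),0],[np.cos(a),np.sin(a),0],[0,0,-1.]]))" if l.startswith("    T=") else l) for l in s]
open('h.py','w').write("\n".join(s))
E
python3 - <<'E'
from h import *
im=cv2.imread("pics/top0.png")[:,:,::-1].copy()
print("campos",ray("top",(320,200))[0])
h=cv2.cvtColor(im,cv2.COLOR_RGB2HSV).astype(int);m=(h[...,0]>100)&(h[...,0]<120)&(h[...,1]>110)&(h[...,2]>60)
ys,xs=np.nonzero(m[200:225,280:365]);xs+=280;ys+=200
P=np.array([topl("top",p,.066)[:2] for p in zip(xs,ys)])
c=P.mean(0);u=np.linalg.svd(P-c)[2][0];u*=np.sign(u[1])
pr=(P-c)@u;print("panel",c,u,"len",pr.max()-pr.min(),"mid",c+u*(pr.max()+pr.min())/2,"yaw",np.degrees(np.arctan2(-u[0],u[1])),"thick",np.ptp((P-c)@[u[1],-u[0]]))
print("spent",topl("top",(346.5,196.5),.054))
cv2.imwrite("pics/z2.png",cv2.resize(im[130:220,280:375,::-1],None,fx=8,fy=6.5,interpolation=cv2.INTER_CUBIC))
inc([.3,.4,.2],0)
E
```

```text
campos [0.39333925 0.04311271 1.67507996]
panel [0.48960175 0.01510247] [0.08404371 0.99646207] len 0.22794534284916712 mid [0.48937629 0.01242926] yaw -4.821036517889496 thick 0.0057964702533775895
spent [ 0.53727488 -0.07362038  0.054     ]
t 0.1 yaw 68.3 pos [0.2217 0.557  0.2304] q6 -0.09 | inc [-3.272 -2.922  0.763] [-9.00e-03  5.00e-03  6.83e+00]
```

View pics/z2.png

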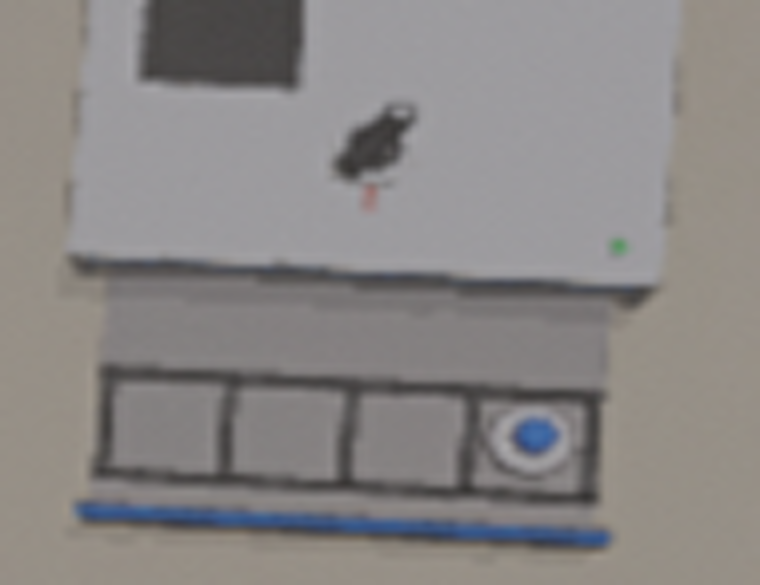

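```bash
python3 - <<'E'
from h import *
f=lambda x,y:(280+(x+.5)/8-.5,130+(y+.5)/6.5-.5)
C=np.array([topl("top",f(*p),.026) for p in [(101,372),(600,395),(96,473),(594,497)]])
print(C,C.mean(0))
print([np.round(np.linalg.norm(C[a]-C[b]),4) for a,b in [(0,1),(2,3),(0,2),(1,3)]])
for p in [(375,143)]:
  print("screw",topl("top",f(*p),.13))
print("dot",topl("top",f(402,112),.132),"other",topl("top",f(345,168),.132),"red",topl("top",f(370,197),.09))
for p in [(70,262),(655,290)]: print("front",topl("top",f(*p),.09))
E
```

```text
[[ 0.57824529  0.11915795  0.026     ]
 [ 0.56151349 -0.10526631  0.026     ]
 [ 0.52221117  0.12215808  0.026     ]
 [ 0.50488182 -0.10112026  0.026     ]] [0.54171294 0.00873236 0.026     ]
[np.float64(0.225), np.float64(0.2239), np.float64(0.0561), np.float64(0.0568)]
screw [ 0.68502966 -0.00355945  0.13      ]
dot [ 0.70088504 -0.01530252  0.132     ] other [0.67164278 0.00948938 0.132     ] red [ 0.66332334 -0.00200145  0.09      ]
front [0.63036489 0.12883727 0.09      ]
front [ 0.6110144  -0.12488806  0.09      ]
```

```bash
python3 - <<'E'
from h import *
inc([.537,-.0738,.15],-4.7)
E
```

```text
t 0.1 yaw 68.3 pos [0.2217 0.557  0.2304] q6 -0.09 | inc [-13.157 -11.734   2.026] [-8.0e-03  5.0e-03  7.3e+00]
```

Request:
arm_command:
  increments:
    - [-2.2,-2,0.3,0,0,1.2,40]
    - [-4.4,-4,0.7,0,0,2.4,40]
    - [-6.6,-5.9,1,0,0,3.7,40]
    - [-8.8,-7.8,1.4,0,0,4.9,40]
    - [-11,-9.8,1.7,0,0,6.1,40]
    - [-13.157,-11.734,2.026,0,0,7.3,40]
    - [-13.157,-11.734,2.026,0,0,7.3,40]
    - [-13.157,-11.734,2.026,0,0,7.3,40]
    - [-13.157,-11.734,2.026,0,0,7.3,40]
    - [-13.157,-11.734,2.026,0,0,7.3,40]
    - [-13.157,-11.734,2.026,0,0,7.3,40]
    - [-13.157,-11.734,2.026,0,0,7.3,40]
    - [-13.157,-11.734,2.026,0,0,7.3,40]
    - [-13.157,-11.734,2.026,0,0,7.3,40]
  force: 30

```text
t: 1.85
ee_pos: [0.5368, -0.072, 0.1501]
eef_rot: [0.735, 0.678, -0.0, -0.0]
wrist_force: [-0.2, 0.5, -0.3]
grip_width: 0.0341
```

```bash
python3 - <<'E'
from h import *
inc([.537,-.0738,.029],-4.7)
im=snap("a1","scene"); cv2.imwrite("pics/a1z.png",cv2.resize(im[100:300,200:440,::-1],None,fx=3.3,fy=3))
E
```

```text
t 1.85 yaw -4.7 pos [ 0.5368 -0.072   0.1501] q6 -0.15 | inc [-0.047  0.012  3.028] [-0.004 -0.004  0.004]
```

View pics/a1z.png

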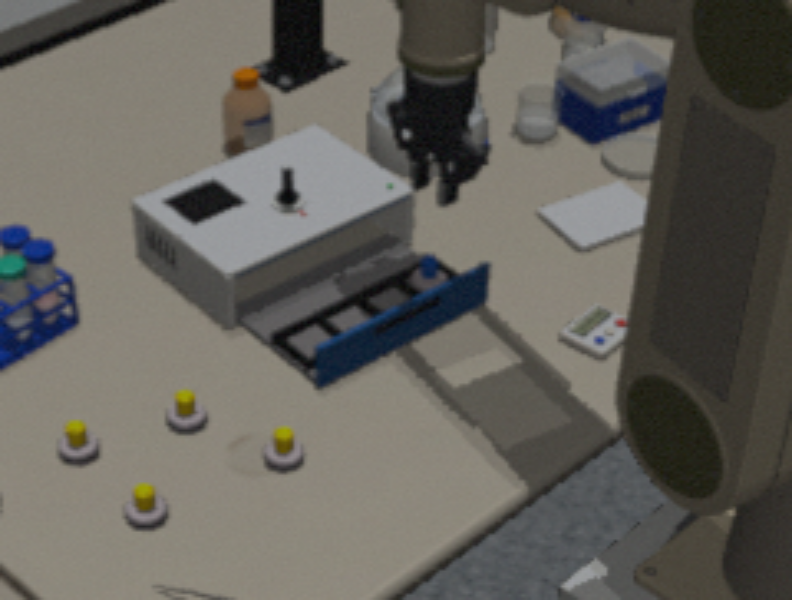

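Request:
arm_command:
  increments:
    - [0,0,0.8,0,0,0,40]
    - [0,0,1.6,0,0,0,40]
    - [0,0,2.3,0,0,0,40]
    - [0,0,2.7,0,0,0,40]
    - [0,0,2.9,0,0,0,40]
    - [0,0,3.03,0,0,0,40]
    - [0,0,3.03,0,0,0,40]
    - [0,0,3.03,0,0,0,40]
    - [0,0,3.03,0,0,0,15]
    - [0,0,3.03,0,0,0,10]
    - [0,0,3.03,0,0,0,10]
    - [0,0,3.03,0,0,0,10]
    - [0,0,3.03,0,0,0,10]
    - [0,0,3.03,0,0,0,10]
  force: 30

```text
t: 3.65
ee_pos: [0.5379, -0.0734, 0.0298]
eef_rot: [0.736, 0.677, 0.0, 0.001]
wrist_force: [-1.4, -0.0, 5.1]
grip_width: 0.0189
```

```bash
python3 - <<'E'
from h import *
inc([.498,-.329,.12],-4.7)
E
```

```text
t 3.65 yaw -4.7 pos [ 0.5379 -0.0734  0.0298] q6 -0.15 | inc [-6.45  -0.467 -2.253] [ 0.007  0.002 -0.001]
```

Request:
arm_command:
  increments:
    - [0,0,-0.4,0,0,0,10]
    - [0,0,-1.2,0,0,0,10]
    - [0,0,-2.2,0,0,0,10]
    - [-1,-0.1,-2.3,0,0,0,10]
    - [-2,-0.2,-2.3,0,0,0,10]
    - [-3,-0.3,-2.3,0,0,0,10]
    - [-4,-0.3,-2.3,0,0,0,10]
    - [-5,-0.4,-2.3,0,0,0,10]
    - [-6,-0.45,-2.3,0,0,0,10]
    - [-6.45,-0.47,-2.3,0,0,0,10]
    - [-6.45,-0.47,-2.3,0,0,0,10]
    - [-6.45,-0.47,-1.5,0,0,0,10]
    - [-6.45,-0.47,-0.8,0,0,0,10]
    - [-6.45,-0.47,-0.4,0,0,0,10]
    - [-6.45,-0.47,-0.2,0,0,0,10]
    - [-6.45,-0.47,-0.08,0,0,0,10]
    - [-6.45,-0.47,-0.08,0,0,0,10]
    - [-6.45,-0.47,-0.08,0,0,0,10]

```text
t: 5.9
ee_pos: [0.4979, -0.3293, 0.0332]
eef_rot: [0.736, 0.677, 0.0, 0.001]
wrist_force: [0.2, -0.4, -0.9]
grip_width: 0.0188
```

```bash
python3 - <<'E'
from h import *
inc([.498,-.329,.12],-4.7)
im=snap("a2","scene"); cv2.imwrite("pics/a2z.png",cv2.resize(im[80:230,280:480,::-1],None,fx=4,fy=4))
E
```

```text
t 5.9 yaw -4.7 pos [ 0.4979 -0.3293  0.0332] q6 -0.59 | inc [ 0.006  0.004 -2.17 ] [ 0.007  0.005 -0.001]
```

View pics/a2z.png

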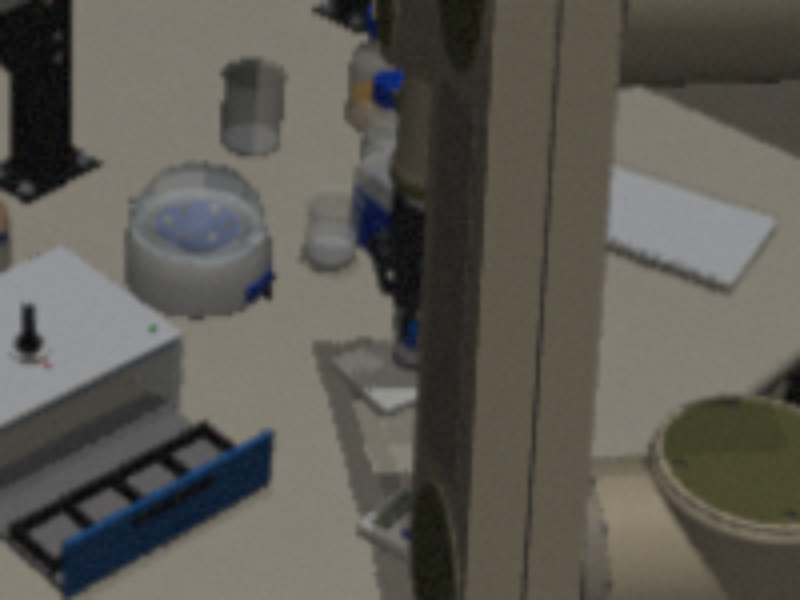

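Request:
arm_command:
  increments:
    - [0,0,0.02,0,0,0,10]
    - [0,0,0.03,0,0,0,10]
    - [0,0,0.03,0,0,0,25]
    - [0,0,0.03,0,0,0,40]
    - [0,0,0.03,0,0,0,40]
    - [0,0,0.03,0,0,0,40]
    - [0,0,-0.4,0,0,0,40]
    - [0,0,-1.2,0,0,0,40]
    - [0,0,-2.4,0,0,0,40]
    - [1.5,-0.5,-3.5,0,0,0,40]
    - [3,-1,-3.5,0,0,0,40]
    - [3,-1,-3.5,0,0,0,40]
    - [3,-1,-3.5,0,0,0,40]

```text
t: 7.58
ee_pos: [0.4678, -0.2056, 0.1735]
eef_rot: [0.735, 0.678, 0.0, 0.001]
wrist_force: [0.1, -0.7, -0.1]
grip_width: 0.0341
```

```bash
python3 - <<'E'
from h import *
im=snap("t1")
for r in knobs(im,"y"):print("y",r)
for r in knobs(im,"b",z=.056):print("b",r)
cv2.imwrite("pics/t1z.png",cv2.resize(im[100:280,200:440,::-1],None,fx=3.3,fy=3.3,interpolation=cv2.INTER_CUBIC))
inc([.4446,.2252,.14],-4.7)
E
```

```text
y ((np.float64(222.89), np.float64(184.28)), 18, array([0.5895, 0.3641, 0.044 ]))
y ((np.float64(252.94), np.float64(194.11)), 18, array([0.5526, 0.2578, 0.044 ]))
y ((np.float64(220.78), np.float64(216.5)), 18, array([0.4752, 0.3716, 0.044 ]))
y ((np.float64(262.5), np.float64(224.5)), 16, array([0.4442, 0.2248, 0.044 ]))
b ((np.float64(322.64), np.float64(210.25)), 110, array([0.49  , 0.0118, 0.056 ]))
b ((np.float64(200.5), np.float64(251.25)), 8, array([0.3549, 0.4395, 0.056 ]))
t 7.62 yaw -4.7 pos [ 0.4678 -0.2065  0.1731] q6 -0.43 | inc [10.709 -1.457  0.814] [0.007 0.006 0.003]
```

View pics/t1z.png

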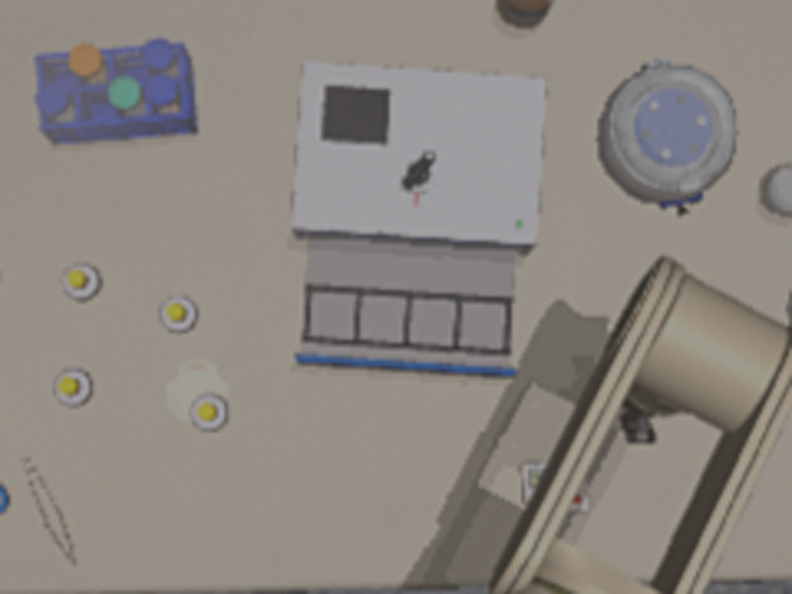

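Request:
arm_command:
  increments:
    - [1.5,-0.2,0,0,0,0,40]
    - [3,-0.4,0,0,0,0,40]
    - [4.5,-0.6,0,0,0,0,40]
    - [6,-0.8,0,0,0,0,40]
    - [7.5,-1,0,0,0,0,40]
    - [9,-1.2,0.2,0,0,0,40]
    - [10,-1.4,0.6,0,0,0,40]
    - [10.7,-1.46,0.8,0,0,0,40]
    - [10.7,-1.46,0.8,0,0,0,40]
    - [10.7,-1.46,0.8,0,0,0,40]
    - [10.7,-1.46,0.8,0,0,0,40]
    - [10.7,-1.46,0.8,0,0,0,40]

```text
t: 9.12
ee_pos: [0.4448, 0.2246, 0.1406]
eef_rot: [0.736, 0.677, 0.0, 0.0]
wrist_force: [-0.9, -0.4, 0.3]
grip_width: 0.034
```

```bash
python3 - <<'E'
from h import *
inc([.4444,.225,.0195],-4.7)
im=snap("a3","scene"); cv2.imwrite("pics/a3z.png",cv2.resize(im[180:300,200:360,::-1],None,fx=5,fy=5))
E
```

```text
t 9.12 yaw -4.8 pos [0.4448 0.2246 0.1406] q6 0.45 | inc [ 0.008 -0.013  3.028] [ 0.004 -0.001 -0.009]
```

View pics/a3z.png

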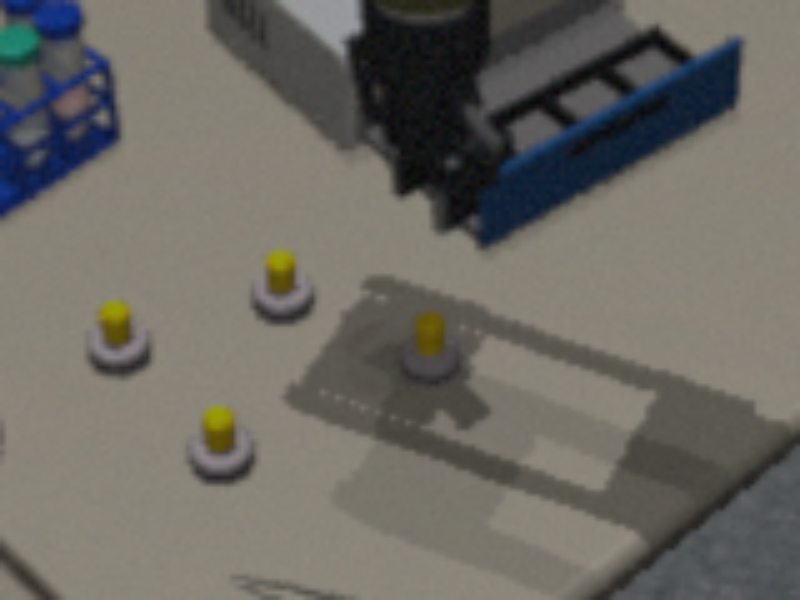

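Request:
arm_command:
  increments:
    - [0,0,0.9,0,0,0,40]
    - [0,0,1.8,0,0,0,40]
    - [0,0,2.4,0,0,0,40]
    - [0,0,2.8,0,0,0,40]
    - [0,0,3.03,0,0,0,40]
    - [0,0,3.03,0,0,0,40]
    - [0,0,3.03,0,0,0,25]
    - [0,0,3.03,0,0,0,10]
    - [0,0,3.03,0,0,0,10]
    - [0,0,3.03,0,0,0,10]
    - [0,0,3.03,0,0,0,10]
    - [0,0,2.5,0,0,0,10]
    - [0,0,1.5,0,0,0,10]
    - [0,0,0.4,0,0,0,10]
    - [0,0,0.4,0,0,0,10]

```text
t: 11.05
ee_pos: [0.447, 0.2265, 0.1287]
eef_rot: [0.735, 0.678, 0.004, 0.001]
wrist_force: [0.2, -0.3, -0.8]
grip_width: 0.0188
```

```bash
python3 - <<'E'
from h import *
inc([.5349,-.0737,.030],-4.7)
E
```

```text
t 11.05 yaw -4.7 pos [0.447  0.2265 0.1287] q6 0.45 | inc [-7.309  2.787  2.461] [ 0.04 -0.02  0.  ]
```

Request:
arm_command:
  increments:
    - [-1.3,0.5,0,0,0,0,10]
    - [-2.6,1,0,0,0,0,10]
    - [-3.9,1.5,0,0,0,0,10]
    - [-5.2,2,0,0,0,0,10]
    - [-6.5,2.5,0,0,0,0,10]
    - [-7.28,2.82,0,0,0,0,10]
    - [-7.28,2.82,0,0,0,0,10]
    - [-7.28,2.82,0,0,0,0,10]
    - [-7.28,2.82,0.6,0,0,0,10]
    - [-7.28,2.82,0.6,0,0,0,10]
    - [-7.28,2.82,0.6,0,0,0,10]

```text
t: 12.42
ee_pos: [0.5327, -0.0732, 0.1006]
eef_rot: [0.735, 0.678, -0.0, -0.0]
wrist_force: [0.6, -0.1, 0.3]
grip_width: 0.0188
```

```bash
python3 - <<'E'
from h import *
snap("x1","scene")
inc([.5349,-.0737,.030],-4.7)
E
```

```text
t 12.47 yaw -4.6 pos [ 0.5331 -0.0735  0.101 ] q6 -0.15 | inc [-0.002  0.044  1.776] [0.004 0.    0.005]
```

Request:
arm_command:
  increments:
    - [0,0.04,0.6,0,0,0,10]
    - [0,0.04,1.2,0,0,0,10]
    - [0,0.04,1.5,0,0,0,10]
    - [0,0.04,1.7,0,0,0,10]
    - [0,0.04,1.76,0,0,0,10]
    - [0,0.04,1.78,0,0,0,10]
    - [0,0.04,1.78,0,0,0,10]

```text
t: 13.35
ee_pos: [0.5352, -0.0743, 0.0302]
eef_rot: [0.736, 0.677, 0.001, 0.001]
wrist_force: [-1.3, 1.2, 5.1]
grip_width: 0.0189
```

```bash
python3 - <<'E'
from h import *
inc([.5349,-.0737,.030],-4.7); print(ctrl.get_state()["wrist_force"])
inc([.5526,.2578,.14],-4.7)
E
```

```text
t 13.35 yaw -4.7 pos [ 0.5352 -0.0743  0.0302] q6 -0.15 | inc [ 0.015 -0.01   0.005] [ 0.01   0.001 -0.   ]
[-1.30389505  1.23246844  5.13776283]
t 13.35 yaw -4.7 pos [ 0.5352 -0.0743  0.0302] q6 -0.15 | inc [ 8.31  -0.244 -2.747] [ 0.01   0.001 -0.   ]
```

Request:
arm_command:
  increments:
    - [0,0,0,0,0,0,25]
    - [0,0,0,0,0,0,40]
    - [0,0,0,0,0,0,40]
    - [0,0,-0.4,0,0,0,40]
    - [0,0,-1.2,0,0,0,40]
    - [0,0,-2.5,0,0,0,40]
    - [1.3,0,-2.75,0,0,0,40]
    - [2.6,0,-2.75,0,0,0,40]
    - [3.9,-0.1,-2.75,0,0,0,40]
    - [5.2,-0.1,-2.75,0,0,0,40]
    - [6.5,-0.2,-2.75,0,0,0,40]
    - [7.8,-0.24,-2.75,0,0,0,40]
    - [8.31,-0.24,-2.75,0,0,0,40]
    - [8.31,-0.24,-2.75,0,0,0,40]
    - [8.31,-0.24,-2.75,0,0,0,40]
    - [8.31,-0.24,-2.75,0,0,0,40]

```text
t: 15.35
ee_pos: [0.5523, 0.2564, 0.1392]
eef_rot: [0.736, 0.677, -0.0, 0.0]
wrist_force: [-0.3, -0.4, -0.7]
grip_width: 0.0341
```

```bash
cat > look.py <<'E'
from h import *
import sys
im=snap(sys.argv[1],"scene"); cv2.imwrite(f"pics/{sys.argv[1]}z.png",cv2.resize(im[100:300,200:440,::-1],None,fx=3.3,fy=3))
im=snap(sys.argv[1]+"t"); cv2.imwrite(f"pics/{sys.argv[1]}tz.png",cv2.resize(im[100:280,200:440,::-1],None,fx=3.3,fy=3.3,interpolation=cv2.INTER_CUBIC))
for r in knobs(im,"y"):print("y",r)
E
python3 look.py b1; python3 -c "
from h import *
inc([.5526,.2578,.0195],-4.7)"
```

```text
y ((np.float64(346.47), np.float64(197.65)), 17, array([ 0.5341, -0.0741,  0.044 ]))
t 15.45 yaw -4.8 pos [0.5523 0.2567 0.1392] q6 0.43 | inc [0.028 0.006 2.991] [-0.     0.001 -0.009]
```

View pics/b1z.png

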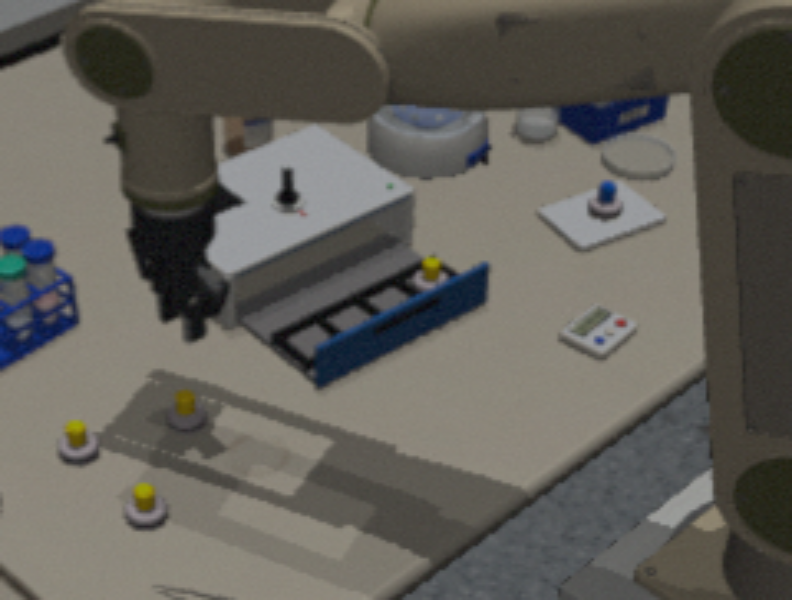

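View pics/b1tz.png

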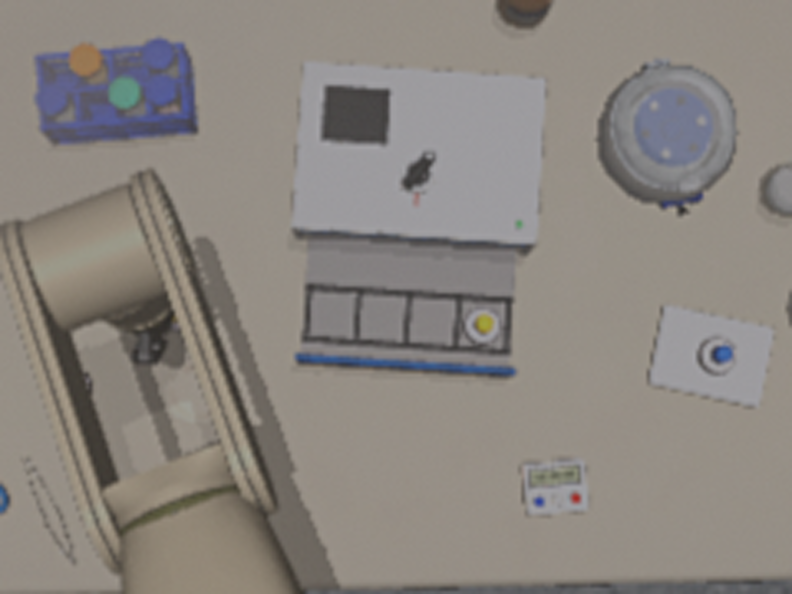

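Request:
arm_command:
  increments:
    - [0.02,0,0.9,0,0,0,40]
    - [0.02,0,1.8,0,0,0,40]
    - [0.02,0,2.4,0,0,0,40]
    - [0.02,0,2.8,0,0,0,40]
    - [0.02,0,3,0,0,0,40]
    - [0.02,0,3,0,0,0,40]
    - [0.02,0,3,0,0,0,25]
    - [0.02,0,3,0,0,0,10]
    - [0.02,0,3,0,0,0,10]
    - [0.02,0,3,0,0,0,10]
    - [0.02,0,3,0,0,0,10]
    - [0,0,2.5,0,0,0,10]
    - [0,0,1.5,0,0,0,10]
    - [0,0,0.4,0,0,0,10]
    - [0,0,0.4,0,0,0,10]
    - [0,0,0.4,0,0,0,10]

```text
t: 17.45
ee_pos: [0.552, 0.2578, 0.1236]
eef_rot: [0.736, 0.678, 0.0, 0.0]
wrist_force: [-0.3, -0.2, -0.9]
grip_width: 0.0188
```

```bash
python3 -c "
from h import *
inc([.5393,-.0189,.1],-4.7)"
```

```text
t 17.45 yaw -4.7 pos [0.552  0.2578 0.1236] q6 0.43 | inc [-6.921  0.252  0.588] [ 0.002 -0.001 -0.   ]
```

Request:
arm_command:
  increments:
    - [-1.3,0.05,0,0,0,0,10]
    - [-2.6,0.1,0,0,0,0,10]
    - [-3.9,0.15,0,0,0,0,10]
    - [-5.2,0.2,0,0,0,0,10]
    - [-6.5,0.25,0,0,0,0,10]
    - [-6.92,0.25,0,0,0,0,10]
    - [-6.92,0.25,0,0,0,0,10]
    - [-6.92,0.25,0.6,0,0,0,10]
    - [-6.92,0.25,0.6,0,0,0,10]
    - [-6.92,0.25,0.6,0,0,0,10]

```text
t: 18.7
ee_pos: [0.5393, -0.0177, 0.0992]
eef_rot: [0.735, 0.678, -0.0, -0.0]
wrist_force: [0.6, 0.5, -1.4]
grip_width: 0.0187
```

```bash
python3 -c "
from h import *
inc([.5393,-.0189,.03],-4.7)"
```

```text
t 18.7 yaw -4.6 pos [ 0.5393 -0.0177  0.0992] q6 -0.05 | inc [-0.029  0.004  1.73 ] [-0.003 -0.001  0.007]
```

Lower, release, lift, and go towards the third sample (0.4752, 0.3716).

Request:
arm_command:
  increments:
    - [-0.02,0,0.6,0,0,0,10]
    - [-0.02,0,1.2,0,0,0,10]
    - [-0.02,0,1.5,0,0,0,10]
    - [-0.02,0,1.68,0,0,0,10]
    - [-0.02,0,1.73,0,0,0,10]
    - [-0.02,0,1.74,0,0,0,10]
    - [-0.02,0,1.74,0,0,0,10]
    - [-0.02,0,1.74,0,0,0,25]
    - [-0.02,0,1.74,0,0,0,40]
    - [-0.02,0,1.74,0,0,0,40]
    - [0,0,1.3,0,0,0,40]
    - [0,0,0.4,0,0,0,40]
    - [0,0,-1,0,0,0,40]

```text
t: 20.32
ee_pos: [0.5379, -0.0186, 0.1395]
eef_rot: [0.736, 0.677, -0.001, -0.001]
wrist_force: [1.0, -0.9, -0.1]
grip_width: 0.0342
```

```bash
python3 look.py b2;python3 -c "
from h import *
inc([.4752,.3716,.14],-4.7)"
```

```text
y ((np.float64(222.89), np.float64(184.28)), 18, array([0.5895, 0.3641, 0.044 ]))
y ((np.float64(220.78), np.float64(216.5)), 18, array([0.4752, 0.3716, 0.044 ]))
t 20.43 yaw -4.7 pos [ 0.5442 -0.0194  0.148 ] q6 -0.05 | inc [ 9.6   -2.521  0.162] [0.074 0.004 0.   ]
```

View pics/b2z.png

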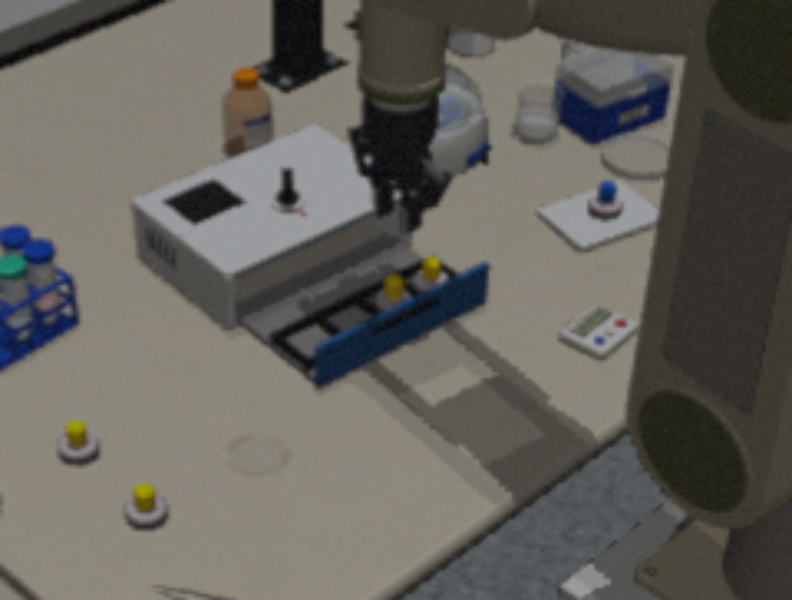

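Request:
arm_command:
  increments:
    - [1.3,-0.3,0,0,0,0,40]
    - [2.6,-0.6,0,0,0,0,40]
    - [3.9,-0.9,0,0,0,0,40]
    - [5.2,-1.2,0,0,0,0,40]
    - [6.5,-1.5,0,0,0,0,40]
    - [7.8,-1.9,0,0,0,0,40]
    - [9,-2.2,0,0,0,0,40]
    - [9.6,-2.4,0,0,0,0,40]
    - [9.6,-2.4,0,0,0,0,40]
    - [9.6,-2.4,0,0,0,0,40]
    - [9.6,-2.4,0,0,0,0,40]

```text
t: 21.8
ee_pos: [0.4756, 0.3707, 0.1393]
eef_rot: [0.736, 0.677, 0.0, 0.0]
wrist_force: [0.4, -0.1, -0.3]
grip_width: 0.034
```

```bash
python3 look.py b3;python3 -c "
from h import *
inc([.4752,.3716,.0195],-4.7)"
```

```text
y ((np.float64(222.89), np.float64(184.28)), 18, array([0.5895, 0.3641, 0.044 ]))
y ((np.float64(331.0), np.float64(196.5)), 16, array([ 0.5391, -0.0191,  0.044 ]))
y ((np.float64(346.29), np.float64(197.5)), 14, array([ 0.5346, -0.0735,  0.044 ]))
t 21.9 yaw -4.8 pos [0.4756 0.3708 0.1392] q6 0.66 | inc [ 0.018 -0.011  2.993] [ 0.001  0.    -0.008]
```

View pics/b3z.png

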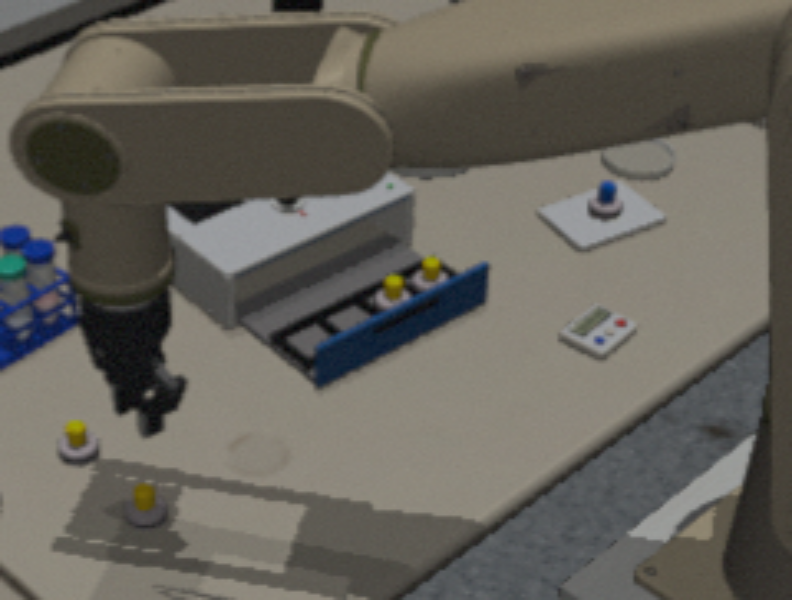

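Unmoved. Both placed cells sit centred in their pockets.

Request:
arm_command:
  increments:
    - [0.02,0,0.9,0,0,0,40]
    - [0.02,0,1.8,0,0,0,40]
    - [0.02,0,2.4,0,0,0,40]
    - [0.02,0,2.8,0,0,0,40]
    - [0.02,0,3,0,0,0,40]
    - [0.02,0,3,0,0,0,40]
    - [0.02,0,3,0,0,0,25]
    - [0.02,0,3,0,0,0,10]
    - [0.02,0,3,0,0,0,10]
    - [0.02,0,3,0,0,0,10]
    - [0.02,0,3,0,0,0,10]
    - [0,0,2.5,0,0,0,10]
    - [0,0,1.5,0,0,0,10]
    - [0,0,0.4,0,0,0,10]
    - [0,0,0.4,0,0,0,10]
    - [0,0,0.4,0,0,0,10]

```text
t: 23.9
ee_pos: [0.4749, 0.3717, 0.1233]
eef_rot: [0.736, 0.678, 0.0, -0.0]
wrist_force: [-0.2, -0.4, -1.0]
grip_width: 0.0186
```

```bash
python3 -c "
from h import *
inc([.5437,.0359,.1],-4.7)"
```

```text
t 23.9 yaw -4.7 pos [0.4749 0.3717 0.1233] q6 0.66 | inc [-8.225  2.402  0.582] [ 0. -0.  0.]
```

Request:
arm_command:
  increments:
    - [-1.3,0.4,0,0,0,0,10]
    - [-2.6,0.8,0,0,0,0,10]
    - [-3.9,1.2,0,0,0,0,10]
    - [-5.2,1.5,0,0,0,0,10]
    - [-6.5,1.9,0,0,0,0,10]
    - [-7.7,2.3,0,0,0,0,10]
    - [-8.22,2.4,0,0,0,0,10]
    - [-8.22,2.4,0,0,0,0,10]
    - [-8.22,2.4,0.6,0,0,0,10]
    - [-8.22,2.4,0.6,0,0,0,10]
    - [-8.22,2.4,0.6,0,0,0,10]

```text
t: 25.28
ee_pos: [0.5434, 0.037, 0.0989]
eef_rot: [0.735, 0.678, -0.0, -0.0]
wrist_force: [0.2, -0.4, -0.5]
grip_width: 0.0188
```

```bash
python3 -c "
from h import *
inc([.5437,.0359,.03],-4.7)"
```

```text
t 25.27 yaw -4.7 pos [0.5434 0.037  0.0989] q6 0.05 | inc [-0.026  0.012  1.723] [-0.006 -0.001  0.005]
```

Request:
arm_command:
  increments:
    - [-0.02,0,0.6,0,0,0,10]
    - [-0.02,0,1.2,0,0,0,10]
    - [-0.02,0,1.5,0,0,0,10]
    - [-0.02,0,1.68,0,0,0,10]
    - [-0.02,0,1.73,0,0,0,10]
    - [-0.02,0,1.74,0,0,0,10]
    - [-0.02,0,1.74,0,0,0,10]
    - [-0.02,0,1.74,0,0,0,25]
    - [-0.02,0,1.74,0,0,0,40]
    - [-0.02,0,1.74,0,0,0,40]
    - [0,0,1.3,0,0,0,40]
    - [0,0,0.4,0,0,0,40]
    - [0,0,-1,0,0,0,40]
    - [0,0,-1,0,0,0,40]
    - [0,0,-1,0,0,0,40]

```text
t: 27.15
ee_pos: [0.5442, 0.0362, 0.1401]
eef_rot: [0.736, 0.678, 0.001, 0.001]
wrist_force: [-0.8, 0.1, -0.3]
grip_width: 0.0343
```

```bash
python3 look.py b4;python3 -c "
from h import *
inc([.5895,.3639,.14],-4.7)"
```

```text
y ((np.float64(223.0), np.float64(184.24)), 17, array([0.5897, 0.3637, 0.044 ]))
y ((np.float64(346.4), np.float64(197.4)), 15, array([ 0.535 , -0.0739,  0.044 ]))
t 27.25 yaw -4.7 pos [0.543  0.0362 0.138 ] q6 0.05 | inc [ 8.26   0.488 -0.052] [-0.011  0.001 -0.001]
```

View pics/b4z.png

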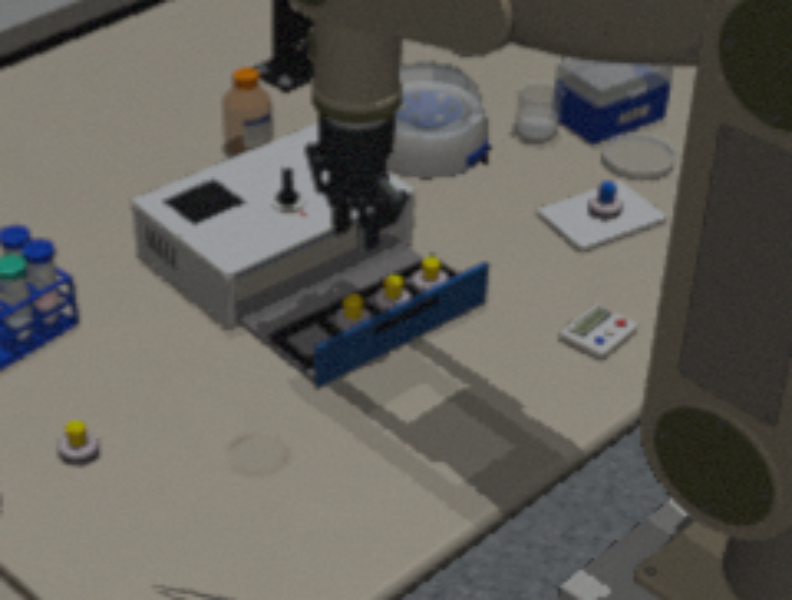

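Request:
arm_command:
  increments:
    - [1.3,0.1,0,0,0,0,40]
    - [2.6,0.2,0,0,0,0,40]
    - [3.9,0.2,0,0,0,0,40]
    - [5.2,0.3,0,0,0,0,40]
    - [6.5,0.4,0,0,0,0,40]
    - [7.7,0.48,0,0,0,0,40]
    - [8.26,0.48,0,0,0,0,40]
    - [8.26,0.48,0,0,0,0,40]
    - [8.26,0.48,0,0,0,0,40]
    - [8.26,0.48,0,0,0,0,40]
    - [8.26,0.48,0,0,0,0,40]

```text
t: 28.62
ee_pos: [0.5903, 0.363, 0.1391]
eef_rot: [0.736, 0.677, -0.0, 0.0]
wrist_force: [-0.1, 0.4, 0.3]
grip_width: 0.0345
```

```bash
python3 look.py b5;python3 -c "
from h import *
inc([.5895,.3639,.0195],-4.7)"
```

```text
y ((np.float64(315.4), np.float64(195.6)), 15, array([0.5433, 0.0363, 0.044 ]))
y ((np.float64(331.0), np.float64(196.5)), 16, array([ 0.5391, -0.0191,  0.044 ]))
y ((np.float64(346.4), np.float64(197.4)), 15, array([ 0.535 , -0.0739,  0.044 ]))
t 28.73 yaw -4.8 pos [0.5903 0.3633 0.1393] q6 0.56 | inc [ 0.013 -0.022  2.995] [ 0.001 -0.001 -0.005]
```

View pics/b5z.png

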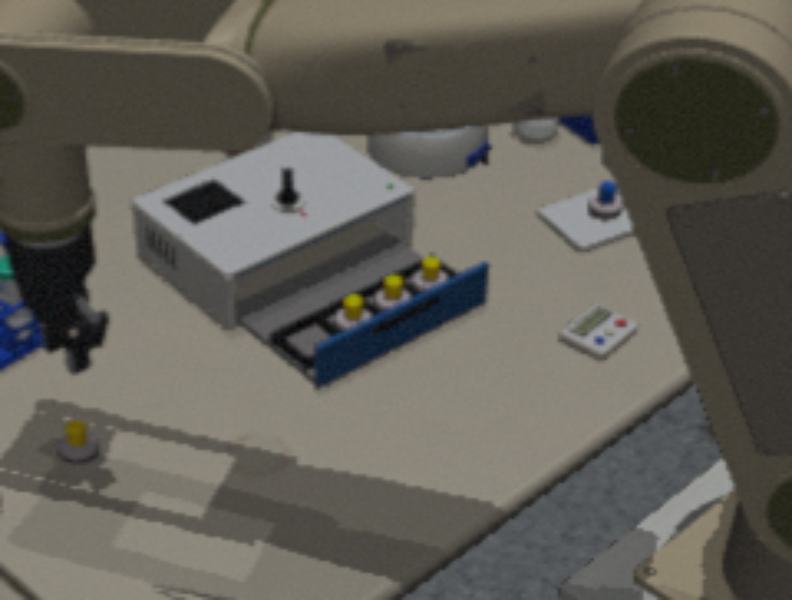

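Request:
arm_command:
  increments:
    - [0.02,0,0.9,0,0,0,40]
    - [0.02,0,1.8,0,0,0,40]
    - [0.02,0,2.4,0,0,0,40]
    - [0.02,0,2.8,0,0,0,40]
    - [0.02,0,3,0,0,0,40]
    - [0.02,0,3,0,0,0,40]
    - [0.02,0,3,0,0,0,25]
    - [0.02,0,3,0,0,0,10]
    - [0.02,0,3,0,0,0,10]
    - [0.02,0,3,0,0,0,10]
    - [0.02,0,3,0,0,0,10]
    - [0,0,2.5,0,0,0,10]
    - [0,0,1.5,0,0,0,10]
    - [0,0,0.4,0,0,0,10]
    - [0,0,0.4,0,0,0,10]
    - [0,0,0.4,0,0,0,10]

```text
t: 30.72
ee_pos: [0.59, 0.3638, 0.1235]
eef_rot: [0.736, 0.677, 0.0, 0.0]
wrist_force: [0.8, -0.8, -1.6]
grip_width: 0.0188
```

```bash
python3 -c "
from h import *
inc([.5479,.0907,.1],-4.7)"
```

```text
t 30.73 yaw -4.7 pos [0.59   0.3638 0.1235] q6 0.56 | inc [-6.892 -0.489  0.587] [ 0.001 -0.001 -0.   ]
```

Request:
arm_command:
  increments:
    - [-1.3,-0.1,0,0,0,0,10]
    - [-2.6,-0.2,0,0,0,0,10]
    - [-3.9,-0.3,0,0,0,0,10]
    - [-5.2,-0.4,0,0,0,0,10]
    - [-6.4,-0.48,0,0,0,0,10]
    - [-6.89,-0.48,0,0,0,0,10]
    - [-6.89,-0.48,0,0,0,0,10]
    - [-6.89,-0.48,0.6,0,0,0,10]
    - [-6.89,-0.48,0.6,0,0,0,10]
    - [-6.89,-0.48,0.6,0,0,0,10]

```text
t: 31.98
ee_pos: [0.5483, 0.0918, 0.0992]
eef_rot: [0.735, 0.678, -0.0, -0.0]
wrist_force: [-0.4, -0.9, -1.1]
grip_width: 0.019
```

```bash
python3 -c "
from h import *
inc([.5479,.0907,.03],-4.7)"
```

```text
t 31.98 yaw -4.6 pos [0.5483 0.0918 0.0992] q6 0.15 | inc [-0.029 -0.007  1.73 ] [-0.003 -0.001  0.007]
```

Request:
arm_command:
  increments:
    - [-0.02,0,0.6,0,0,0,10]
    - [-0.02,0,1.2,0,0,0,10]
    - [-0.02,0,1.5,0,0,0,10]
    - [-0.02,0,1.68,0,0,0,10]
    - [-0.02,0,1.73,0,0,0,10]
    - [-0.02,0,1.74,0,0,0,10]
    - [-0.02,0,1.74,0,0,0,10]
    - [-0.02,0,1.74,0,0,0,25]
    - [-0.02,0,1.74,0,0,0,40]
    - [-0.02,0,1.74,0,0,0,40]
    - [0,0,1.3,0,0,0,40]
    - [0,0,0.4,0,0,0,40]
    - [0,0,-1,0,0,0,40]
    - [0,0,-1,0,0,0,40]

```text
t: 33.72
ee_pos: [0.5526, 0.0912, 0.1466]
eef_rot: [0.735, 0.678, 0.005, 0.004]
wrist_force: [0.5, 0.1, 0.5]
grip_width: 0.0339
```

```bash
python3 -c "
from h import *
inc([.42,.018,.14],-4.7)"
```

```text
t 33.73 yaw -4.7 pos [0.5526 0.0912 0.1466] q6 0.15 | inc [-2.096 -3.156  0.125] [ 0.066 -0.01   0.   ]
```

Request:
arm_command:
  increments:
    - [-0.6,-1,0,0,0,0,40]
    - [-1.2,-2,0,0,0,0,20]
    - [-2.1,-3.1,0,0,0,0,0]
    - [-2.1,-3.1,0,0,0,0,0]
    - [-2.1,-3.1,0,0,0,0,0]
    - [-2.1,-3.1,0,0,0,0,0]
    - [-2.1,-3.1,0,0,0,0,0]

```text
t: 34.6
ee_pos: [0.4185, 0.0176, 0.1392]
eef_rot: [0.735, 0.678, -0.0, -0.0]
wrist_force: [0.5, 0.2, -0.0]
grip_width: -0.0004
```

```bash
python3 look.py b6;python3 -c "
from h import *
inc([.42,.018,.036],-4.7)"
```

```text
y ((np.float64(300.13), np.float64(194.53)), 15, array([0.5481, 0.0905, 0.044 ]))
y ((np.float64(315.4), np.float64(195.4)), 15, array([0.5441, 0.0363, 0.044 ]))
y ((np.float64(331.0), np.float64(196.5)), 16, array([ 0.5391, -0.0191,  0.044 ]))
y ((np.float64(346.28), np.float64(197.11)), 18, array([ 0.536 , -0.0735,  0.044 ]))
t 34.7 yaw -4.7 pos [0.4182 0.0175 0.1389] q6 0.0 | inc [0.015 0.045 2.574] [-0.003  0.     0.003]
```

View pics/b6z.png

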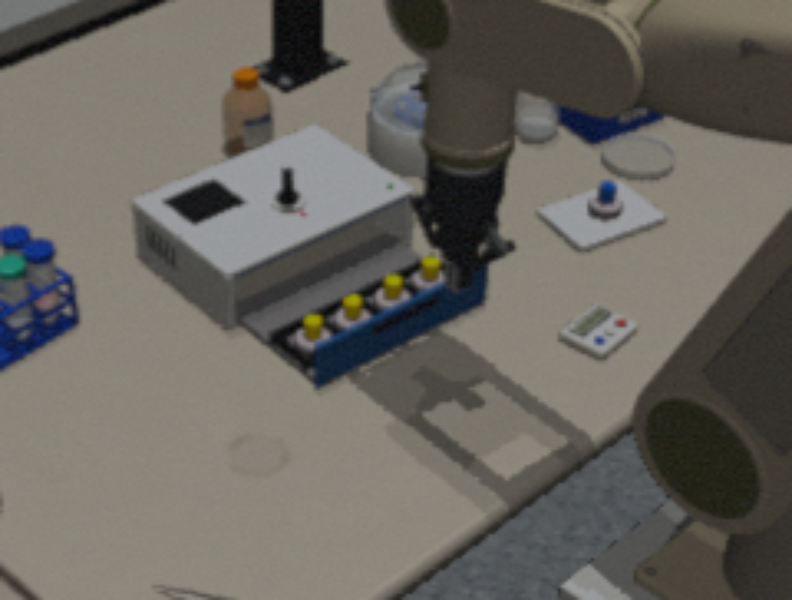

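View pics/b6tz.png

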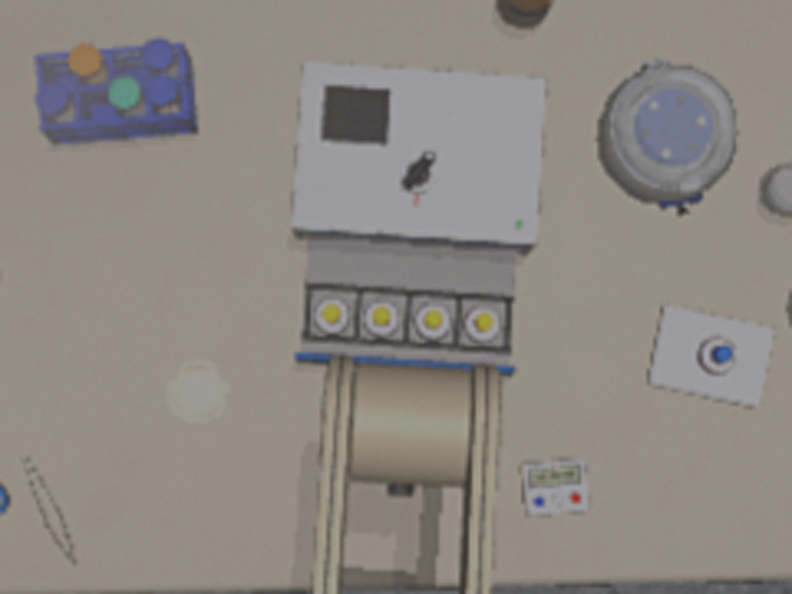

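Request:
arm_command:
  increments:
    - [0,0,1,0,0,0,0]
    - [0,0,2,0,0,0,0]
    - [0,0,2.57,0,0,0,0]
    - [0,0,2.57,0,0,0,0]
    - [0,0.6,2.57,0,0,0,0]
    - [0,0.8,2.57,0,0,0,0]
    - [0,1,2.57,0,0,0,0]
    - [0,1.2,2.57,0,0,0,0]
    - [0,1.4,2.57,0,0,0,0]
    - [0,1.6,2.57,0,0,0,0]
    - [0,1.8,2.57,0,0,0,0]
    - [0,2.05,2.57,0,0,0,0]
    - [0,2.3,2.57,0,0,0,0]
    - [0,2.55,2.57,0,0,0,0]
    - [0,2.8,2.57,0,0,0,0]
    - [0,3.05,2.57,0,0,0,0]
    - [0,3.3,2.57,0,0,0,0]
    - [0,3.5,2.57,0,0,0,0]
    - [0,3.6,2.57,0,0,0,0]

```text
t: 37.08
ee_pos: [0.562, 0.0054, 0.0363]
eef_rot: [0.736, 0.677, 0.0, 0.0]
wrist_force: [-2.5, -1.1, 1.5]
grip_width: -0.0001
```

```bash
python3 look.py b7;python3 -c "
from h import *
inc([.615,.00,.036],-4.7)"
```

```text
t 37.17 yaw -4.7 pos [0.5622 0.0055 0.0365] q6 0.0 | inc [-0.029  1.327  0.014] [ 0.006 -0.001 -0.   ]
```

View pics/b7z.png

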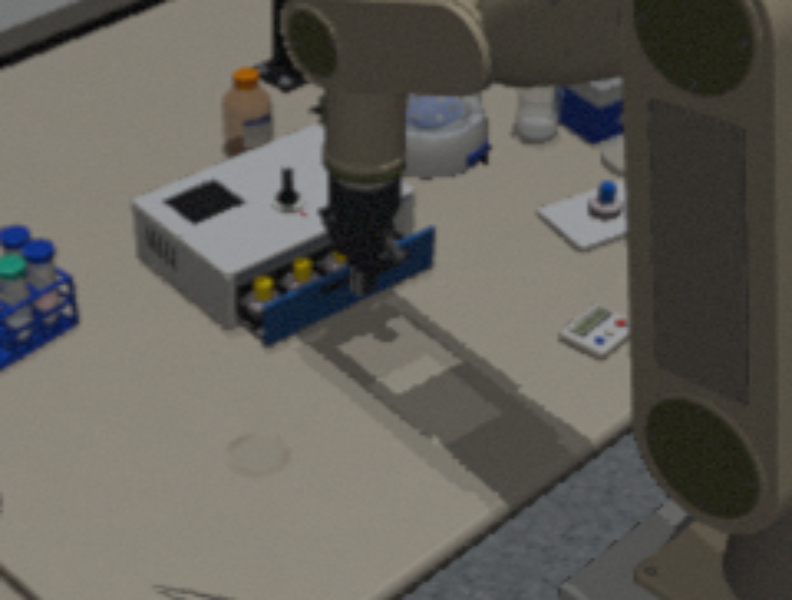

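Request:
arm_command:
  increments:
    - [0,-0.2,0,0,0,0,0]
    - [0,-0.2,-0.35,0,0,0,0]
    - [0,-0.2,-0.35,0,0,0,0]
    - [0,0.1,-0.35,0,0,0,0]
    - [0,0.3,-0.35,0,0,0,0]
    - [0,0.5,-0.35,0,0,0,0]
    - [0,0.7,-0.35,0,0,0,0]
    - [0,0.85,-0.35,0,0,0,0]
    - [0,0.95,-0.35,0,0,0,0]
    - [0,0.95,-0.35,0,0,0,0]

```text
t: 38.42
ee_pos: [0.5997, 0.0023, 0.0502]
eef_rot: [0.736, 0.677, 0.0, 0.0]
wrist_force: [-0.3, -0.4, 0.1]
grip_width: 0.0001
```

```bash
python3 look.py b8;python3 -c "
from h import *
inc([.615,.00,.05],-4.7)"
```

```text
t 38.52 yaw -4.7 pos [0.5994 0.0024 0.0503] q6 0.0 | inc [-0.027  0.393  0.008] [ 0.003 -0.    -0.   ]
```

View pics/b8z.png

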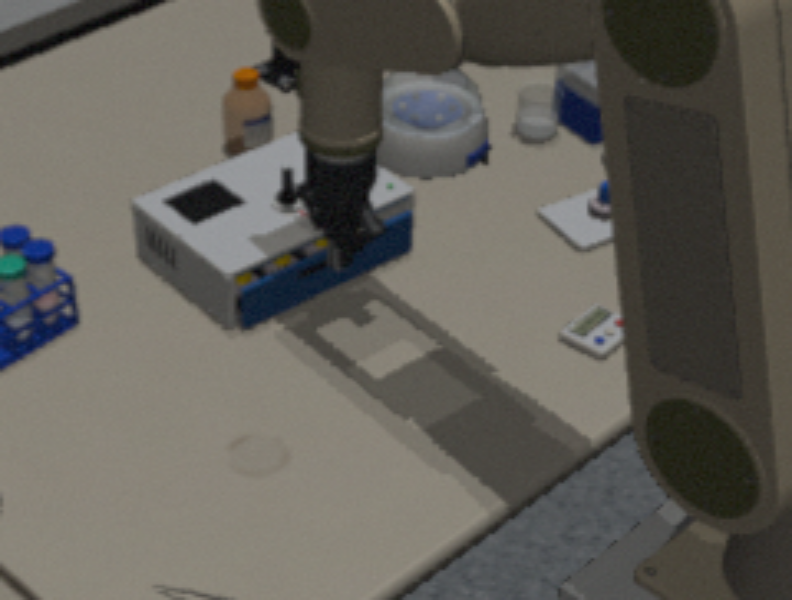

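Request:
arm_command:
  increments:
    - [0,0.05,0,0,0,0,0]
    - [0,0.1,0,0,0,0,0]
    - [0,0.15,0,0,0,0,0]
    - [0,0.2,0,0,0,0,0]
    - [0,0.2,0,0,0,0,0]

```text
t: 39.15
ee_pos: [0.6075, 0.0017, 0.0503]
eef_rot: [0.736, 0.678, 0.0, 0.0]
wrist_force: [-1.5, 0.3, -0.1]
grip_width: -0.0001
```

Request:
arm_command:
  increments:
    - [0,0.03,0,0,0,0,0]
    - [0,0.06,0,0,0,0,0]
    - [0,0.1,0,0,0,0,0]
    - [0,0.1,0,0,0,0,0]

```text
t: 39.65
ee_pos: [0.6078, 0.0016, 0.0499]
eef_rot: [0.735, 0.678, -0.003, -0.003]
wrist_force: [-21.4, 2.2, 13.8]
grip_width: -0.0004
```

Request:
arm_command:
  increments:
    - [0,-0.5,0,0,0,0,0]
    - [0,-1.5,0,0,0,0,0]
    - [0,-2.5,-1,0,0,0,0]
    - [0,-3.5,-2.5,0,0,0,0]
    - [0,-4,-3.4,0,0,0,0]
    - [0,-4,-3.4,0,0,0,0]
    - [0,-4,-3.4,0,0,0,0]

```text
t: 40.52
ee_pos: [0.4521, 0.0144, 0.1862]
eef_rot: [0.736, 0.677, 0.0, 0.0]
wrist_force: [-0.6, -0.5, -1.0]
grip_width: 0.0001
```

```bash
python3 look.py b9; python3 - <<'E'
from h import *
im=cv2.imread("pics/b9t.png")[:,:,::-1]
cv2.imwrite("pics/b9s.png",cv2.resize(im[110:190,280:375,::-1],None,fx=8,fy=7,interpolation=cv2.INTER_CUBIC))
inc([.686,-.003,.2],-40)
h=cv2.cvtColor(np.ascontiguousarray(im),cv2.COLOR_RGB2HSV).astype(int)
m=(h[...,2]<75); m[:138]=0;m[166:]=0;m[:,:312]=0;m[:,340:]=0
ys,xs=np.nonzero(m); P=np.array([topl("top",p,.132)[:2] for p in zip(xs,ys)]);c=P.mean(0)
w,v=np.linalg.eigh(np.cov((P-c).T)); print(len(P),c,np.degrees(np.arctan2(v[1,1],v[0,1])))
E
```

```text
t 40.62 yaw -4.7 pos [0.4513 0.0145 0.1848] q6 0.0 | inc [ 0.046  5.882 -0.394] [-0.012  0.004  3.529]
61 [0.69904588 0.01259254] -137.109945108813
```

View pics/b9s.png

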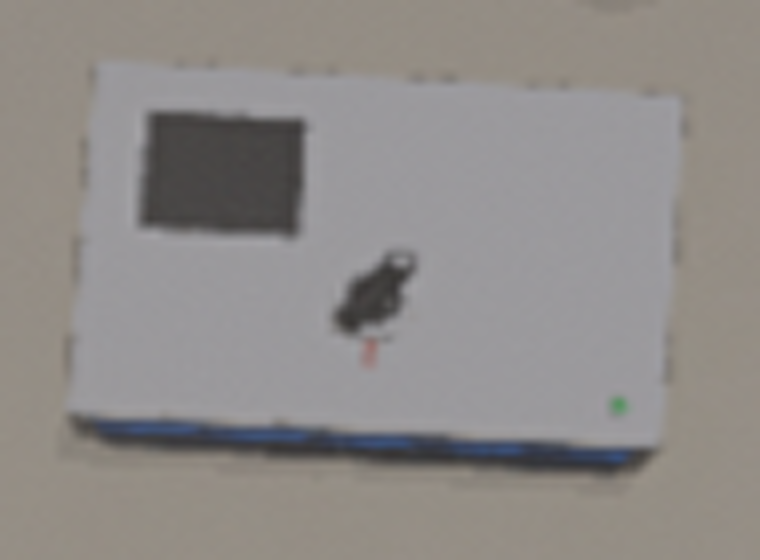

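View pics/b9z.png

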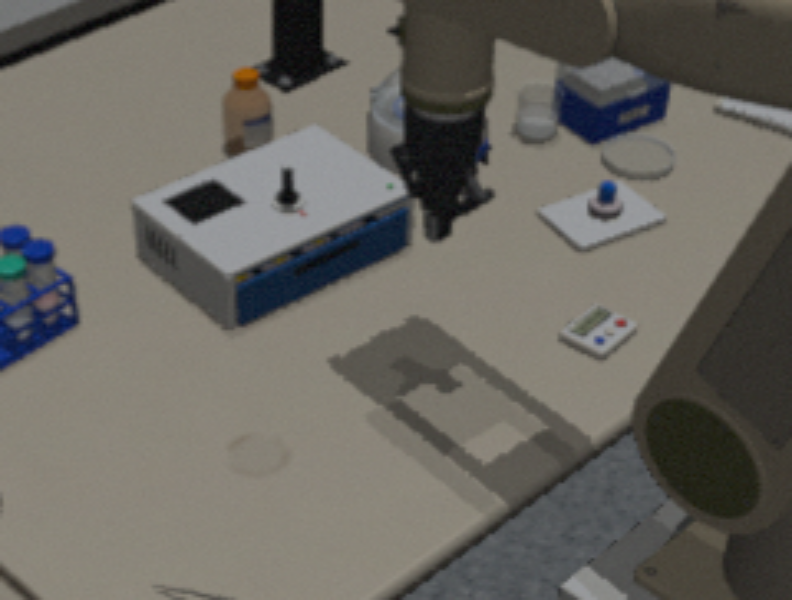

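```bash
cat > wing.py <<'E'
from h import *
import sys
im=np.ascontiguousarray(cv2.imread(f"pics/{sys.argv[1]}.png")[:,:,::-1])
h=cv2.cvtColor(im,cv2.COLOR_RGB2HSV).astype(int)
m=(h[...,2]<110); m[:140]=0;m[166:]=0;m[:,:318]=0;m[:,340:]=0
k,l,s,c=cv2.connectedComponentsWithStats(m.astype(np.uint8)); print(s[1:],c[1:])
i=1+np.argmax(s[1:,4]); ys,xs=np.nonzero(l==i); P=np.array([topl("top",p,.125)[:2] for p in zip(xs,ys)]);c=P.mean(0)
w,v=np.linalg.eigh(np.cov((P-c).T)); print(len(P),c,"axis",np.degrees(np.arctan2(v[1,1],v[0,1])))
E
python3 wing.py b9t; python3 wing.py t1
python3 -c "
from h import *
inc([.686,-.003,.19],50)"
```

```text
[[322 147  10  11  59]] [[326.13559322 152.06779661]]
59 [ 0.6842999  -0.00264992] axis 139.96201315159036
[[322 147  10  11  57]] [[326.0877193  152.03508772]]
57 [ 0.68441536 -0.00248882] axis 140.05709398393134
t 40.62 yaw -4.7 pos [0.4513 0.0145 0.1848] q6 0.0 | inc [ 0.046  5.882 -0.144] [-0.012 -0.006 -5.471]
```

Request:
arm_command:
  increments:
    - [0,1,-0.1,0,0,-1,40]
    - [0,2,-0.1,0,0,-2,40]
    - [0,3,-0.1,0,0,-3,40]
    - [0,4,-0.1,0,0,-4,40]
    - [0,5,-0.1,0,0,-5,40]
    - [0.05,5.88,-0.1,0,0,-5.47,40]
    - [0.05,5.88,-0.1,0,0,-5.47,40]
    - [0.05,5.88,-0.1,0,0,-5.47,40]
    - [0.05,5.88,-0.1,0,0,-5.47,40]
    - [0.05,5.88,-0.1,0,0,-5.47,40]
    - [0.05,5.88,-0.1,0,0,-5.47,40]

```text
t: 42.0
ee_pos: [0.6862, -0.0028, 0.1909]
eef_rot: [0.342, 0.94, 0.0, 0.0]
wrist_force: [-0.2, 0.3, 0.4]
grip_width: 0.0342
```

```bash
python3 look.py c1; python3 -c "
from h import *
inc([.6857,-.0033,.104],50)"
```

```text
t 42.1 yaw 50.0 pos [ 0.6863 -0.0028  0.1907] q6 -0.95 | inc [ 0.004 -0.02   2.168] [ 0.002  0.003 -0.001]
```

View pics/c1z.png

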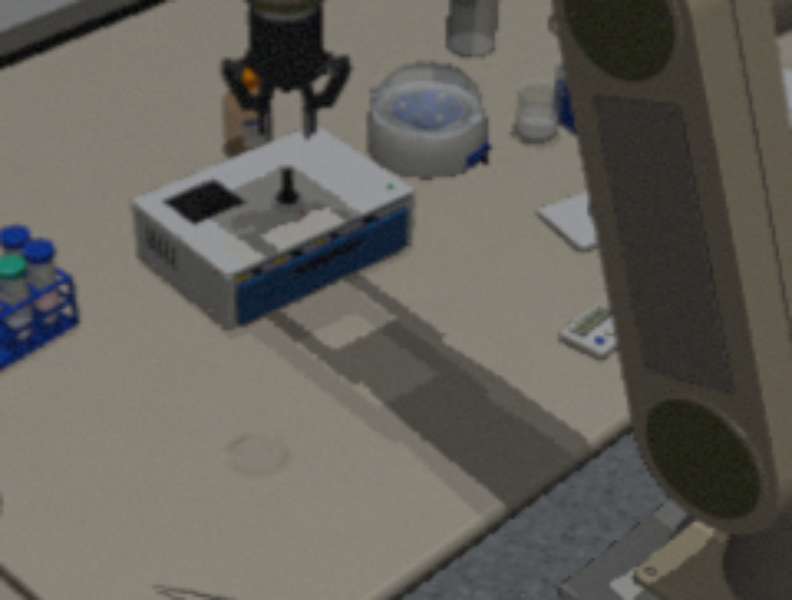

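Request:
arm_command:
  increments:
    - [0,0,0.7,0,0,0,40]
    - [0,0,1.3,0,0,0,40]
    - [0,0,1.8,0,0,0,40]
    - [0,0,2.1,0,0,0,40]
    - [0,0,2.17,0,0,0,40]
    - [0,0,2.17,0,0,0,40]
    - [0,0,2.17,0,0,0,25]
    - [0,0,2.17,0,0,0,15]
    - [0,0,2.17,0,0,0,5]
    - [0,0,2.17,0,0,0,5]
    - [0,0,2.17,0,0,0,5]
    - [0,0,2.17,0,0,0,5]
    - [0,0,2.17,0,0,0,5]
  force: 60

```text
t: 43.72
ee_pos: [0.6873, -0.0025, 0.1047]
eef_rot: [0.342, 0.94, 0.001, 0.001]
wrist_force: [1.8, 2.9, 5.4]
grip_width: 0.0112
```

```bash
python3 -c "
from h import *
inc([.6857,-.0033,.104],50);s=ctrl.get_state();print(s['wrist_force'],s['wrist_torque'])"
```

```text
t 43.73 yaw 50.0 pos [ 0.6873 -0.0025  0.1047] q6 -0.95 | inc [ 0.019 -0.04   0.018] [0.01 0.01 0.  ]
[1.80436255 2.88822748 5.4144253 ] [ 0.40056541 -0.22858603  0.006288  ]
```

Request:
arm_command:
  increments:
    - [0,0.03,0,0,0,0.7,5]
    - [0,0.03,0,0,0,1.4,5]
    - [0,0.03,0,0,0,2.1,5]
    - [0,0.03,0,0,0,2.8,5]
    - [0,0.03,0,0,0,3.5,5]
    - [0,0.03,0,0,0,4.2,5]
    - [0,0.03,0,0,0,4.9,5]
    - [0,0.03,0,0,0,5.6,5]
    - [0,0.03,0,0,0,6.3,5]
    - [0,0.03,0,0,0,7,5]
    - [0,0.03,0,0,0,7,5]

```text
t: 45.1
ee_pos: [0.6911, -0.0014, 0.1048]
eef_rot: [0.82, 0.573, 0.004, 0.002]
wrist_force: [19.0, 3.7, -5.2]
grip_width: 0.0111
```

```bash
python3 -c "
from h import *
inc([.6857,-.0033,.104]);s=ctrl.get_state();print(s['wrist_force'],s['wrist_torque'],s['grip_width'])"; python3 look.py c2
```

```text
t 45.1 yaw -20.1 pos [ 0.6911 -0.0014  0.1048] q6 0.27 | inc [-0.09  -0.111  0.019] [ 0.049 -0.02   0.   ]
[18.96037556  3.71021984 -5.20752608] [ 0.58527104 -3.04960649 -0.02725336] 0.011128093491240875
```

View pics/c2z.png

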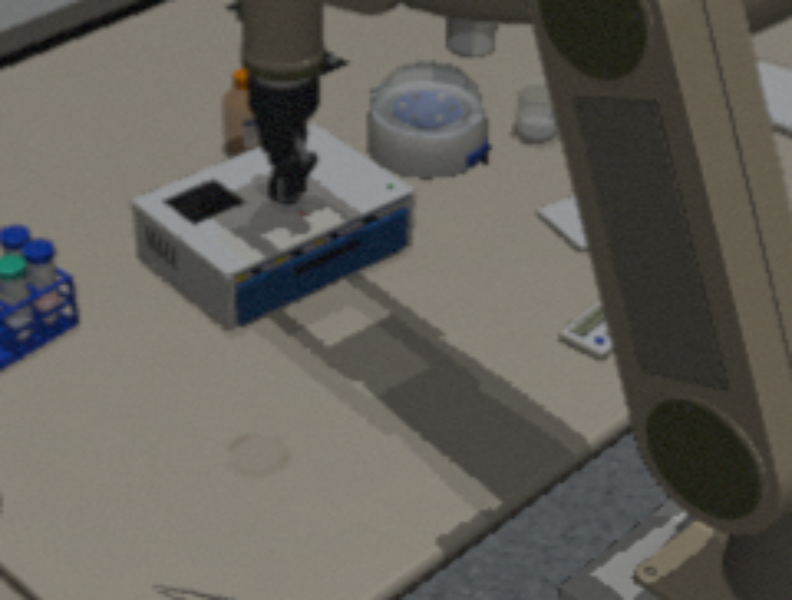

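Request:
arm_command:
  increments:
    - [-0.02,0.05,0,0,0,0,5]
    - [-0.04,0.09,0,0,0,0.3,5]
    - [-0.04,0.09,0,0,0,1,5]
    - [-0.04,0.09,0,0,0,1.7,5]
    - [-0.04,0.09,0,0,0,2.4,5]
    - [-0.04,0.09,0,0,0,3.1,5]
    - [-0.04,0.09,0,0,0,3.8,5]
    - [-0.04,0.09,0,0,0,4.5,5]
    - [-0.04,0.09,0,0,0,5.2,5]
    - [-0.04,0.09,0,0,0,5.8,5]
    - [-0.04,0.09,0,0,0,6.3,5]
    - [-0.04,0.09,0,0,0,6.8,5]
    - [-0.04,0.09,0,0,0,6.8,5]

```text
t: 46.82
ee_pos: [0.6935, -0.0048, 0.1048]
eef_rot: [1.0, 0.017, 0.004, 0.0]
wrist_force: [17.4, 1.5, -4.2]
grip_width: 0.0108
```

```bash
cat >st.py <<'E'
from h import *
inc([.690,-.0047,.104]);s=ctrl.get_state();print(np.round(s['wrist_force'],2),np.round(s['wrist_torque'],3),np.round(s['grip_width'],4))
E
python3 st.py
```

```text
t 46.83 yaw -88.1 pos [ 0.6935 -0.0048  0.1048] q6 1.46 | inc [-0.089 -0.005  0.02 ] [ 0.003 -0.048  0.   ]
[17.41  1.52 -4.21] [ 0.188 -2.635 -0.062] 0.0108
```

Request:
arm_command:
  increments:
    - [0.08,0,0,0,0,0,5]
    - [0.08,0,0,0,0,0.2,5]
    - [0.08,0,0,0,0,0.4,5]
    - [0.08,0,0,0,0,0.4,5]

```text
t: 47.32
ee_pos: [0.6938, -0.005, 0.1047]
eef_rot: [1.0, -0.018, 0.001, 0.0]
wrist_force: [0.3, -0.2, 6.8]
grip_width: 0.0109
```

```bash
python3 st.py
```

```text
t 47.33 yaw -92.0 pos [ 0.6938 -0.005   0.1047] q6 1.53 | inc [-0.096 -0.004  0.018] [ 0.004 -0.01   0.   ]
[ 0.35 -0.2   6.81] [-0.025 -0.059 -0.054] 0.0109
```

Request:
arm_command:
  increments:
    - [0,0,0,0,0,0.15,5]
    - [0,0,0,0,0,0.3,5]
    - [0,0,0,0,0,0.45,5]
    - [0,0,0,0,0,0.45,5]

```text
t: 47.82
ee_pos: [0.6938, -0.0052, 0.1048]
eef_rot: [0.998, -0.056, 0.001, 0.001]
wrist_force: [0.4, -1.6, 7.8]
grip_width: 0.011
```

```bash
python3 st.py
```

```text
t 47.83 yaw -96.5 pos [ 0.6938 -0.0052  0.1048] q6 1.6 | inc [-0.096 -0.002  0.019] [ 0.006 -0.01   0.   ]
[ 0.41 -1.6   7.78] [-0.189 -0.026  0.881] 0.011
```

Request:
arm_command:
  increments:
    - [0,0,0,0,0,-0.4,5]
    - [0,0,0,0,0,-1.1,5]
    - [0,0,0,0,0,-1.8,5]
    - [0,0,0,0,0,-2.5,5]
    - [0,0,0,0,0,-3.2,5]
    - [0,0,0,0,0,-3.9,5]
    - [0,0,0,0,0,-4.6,5]
    - [0,0,0,0,0,-5.3,5]
    - [0,0,0,0,0,-6,5]
    - [0,0,0,0,0,-6.7,5]
    - [0,0,0,0,0,-7.4,5]
    - [0,0,0,0,0,-8.1,5]
    - [0,0,0,0,0,-8.6,5]
    - [0,0,0,0,0,-9,5]
    - [0,0,0,0,0,-9.15,5]
    - [0,0,0,0,0,-9.15,5]
    - [0,0,0,0,0,-9.15,5]

```text
t: 49.95
ee_pos: [0.6907, -0.0014, 0.1047]
eef_rot: [0.737, 0.676, -0.001, -0.003]
wrist_force: [-16.7, 11.7, 18.6]
grip_width: 0.011
```

```bash
python3 st.py
```

```text
t 49.95 yaw -4.9 pos [ 0.6907 -0.0014  0.1047] q6 0.01 | inc [-0.084 -0.011  0.016] [-0.032 -0.018 -0.   ]
[-16.68  11.67  18.57] [ 1.97   2.805 -0.005] 0.011
```

Request:
arm_command:
  increments:
    - [0.03,-0.04,0,0,0,0,5]
    - [0.06,-0.08,0,0,0,0,5]
    - [0.06,-0.08,0,0,0,0,5]
    - [0.06,-0.08,0,0,0,0,5]

```text
t: 50.45
ee_pos: [0.6905, -0.0012, 0.1047]
eef_rot: [0.737, 0.676, 0.001, 0.0]
wrist_force: [-2.3, 3.6, 7.4]
grip_width: 0.0109
```

```bash
python3 st.py
```

```text
t 50.45 yaw -5.0 pos [ 0.6905 -0.0012  0.1047] q6 0.01 | inc [-0.088 -0.004  0.018] [ 0.005 -0.004  0.   ]
[-2.31  3.62  7.4 ] [0.484 0.245 0.099] 0.0109
```

Relaxed. Release, lift and retreat clear.

Request:
arm_command:
  increments:
    - [0,0,0,0,0,0,15]
    - [0,0,0,0,0,0,25]
    - [0,0,0,0,0,0,40]
    - [0,0,0,0,0,0,40]
    - [0,0,0,0,0,0,40]
    - [0,0,-0.5,0,0,0,40]
    - [0,0,-1.3,0,0,0,40]
    - [0,0,-2.5,0,0,0,40]
    - [0,-1.3,-3,0,0,0,40]
    - [0,-2.6,-3,0,0,0,40]
    - [0,-3.9,-3,0,0,0,40]
    - [0,-5.2,-3,0,0,0,40]
    - [0,-6,-3,0,0,0,40]
    - [0,-6,-3,0,0,0,40]
    - [0,-6,-3,0,0,0,40]

```text
t: 52.32
ee_pos: [0.4521, 0.019, 0.225]
eef_rot: [0.737, 0.676, 0.001, 0.001]
wrist_force: [0.2, 0.1, -0.6]
grip_width: 0.0341
```

```bash
python3 look.py d1; python3 wing.py d1t; python3 - <<'E'
import cv2
im=cv2.imread("pics/d1t.png")
cv2.imwrite("pics/d1s.png",cv2.resize(im[110:190,280:375],None,fx=8,fy=7,interpolation=cv2.INTER_CUBIC))
E
```

```text
[[320 149  13   7  65]] [[325.96923077 151.69230769]]
65 [ 0.68560253 -0.00210583] axis 79.4960253081666
```

View pics/d1s.png

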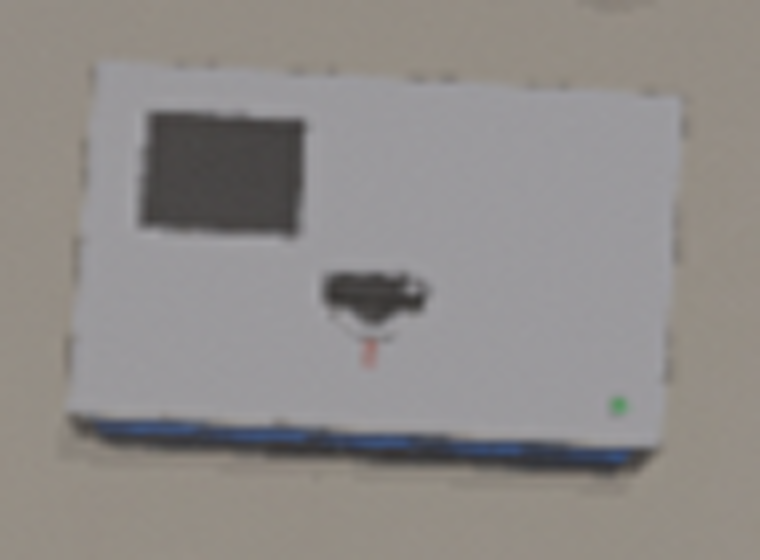

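View pics/d1z.png

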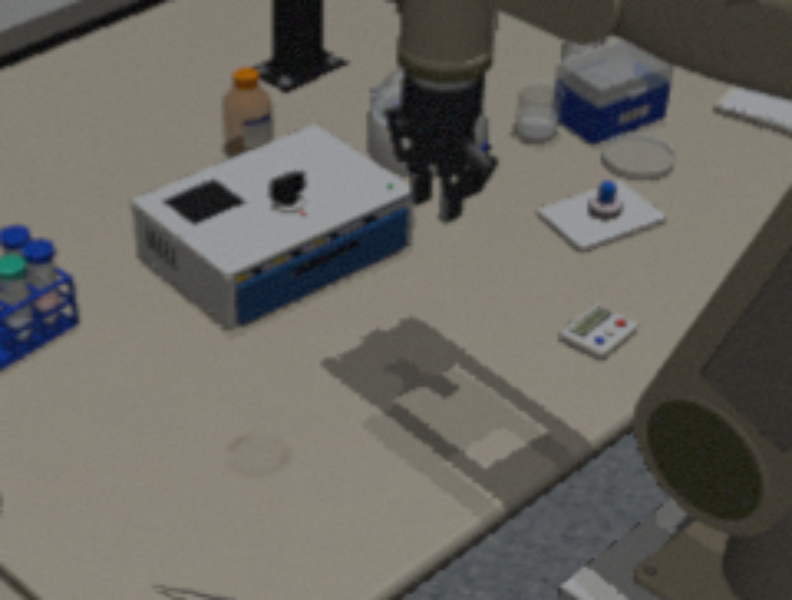

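View pics/d1tz.png

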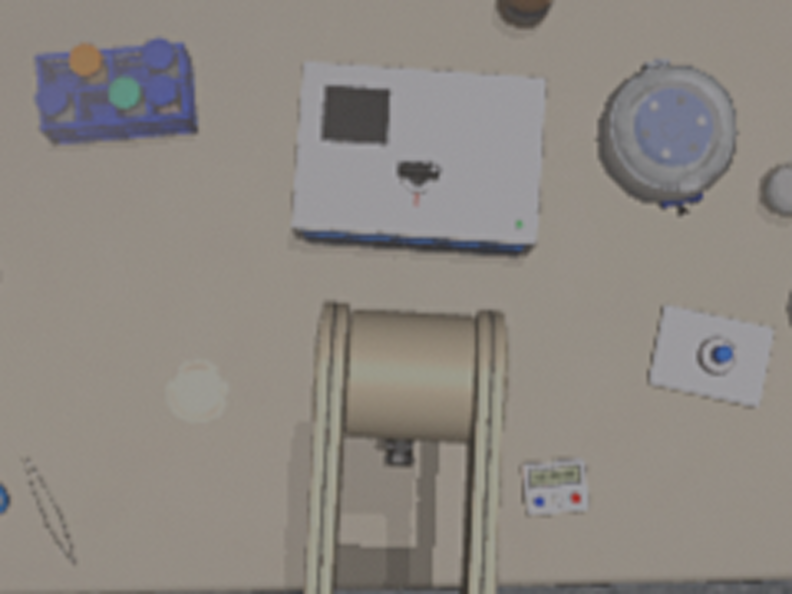

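```bash
python3 -c "
from h import *
print(ctrl.close_job())"
```

```text
the job is handed in; nothing more can be done
None
```

The changeover is done and handed in at about 52 s of the 210 s allowed.

- **Spent cell:** There was one. I stood it on the white foam pad, and both cameras show it upright there.
- **Samples:** I put all four yellow-knob cells upright, each in its own pocket. Before I pushed the drawer in, the knobs measured within about 2 mm of the pocket centres. None was seen knocked aside.
- **Drawer:** I pushed it in until it hit a hard stop at about 21 N. The panel looks flush with the reader's front.
- **Clamp screw:** I turned it about 145° clockwise until it bottomed. The stop showed as 0.9 N m on the wrist, against 0.08 N m of friction. I then backed it off a quarter turn and let go. The dot now points to the reader's right.

**Checks that disagreed:**
- After the quarter turn, the gripper's angle put the wing about 85° from the robot's x axis, where it should be. A colour-blob fit to the last picture gave 79.5°. I trusted the gripper angle, because the blob leaves out the white dot and includes the shaft.
- The gripper read 96.5° at the stop, against about 94.7° expected. I put that down to give in the grip.
- While turning the screw, the sideways force on the wrist reached about 19–20 N, because my estimate of its axis was a few millimetres off. I re-centred the gripper and the force dropped.

The last pictures show the timer, forceps and petri dish where they were. I did not measure any of the other bench items.

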